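# Ready the tacking plate for the next bar

## Task

First turn the current sleeve right down to its stop at 1; then push all the hot slugs off the tacking plate into its catch tray with the scraper block (never touch the slugs with the fingers), and put the scraper back standing on its rest. When the plate is clear, find by weight which of the two look-alike bars is the solid, heavier one and lay it flat inside the plate's yellow outline, lengthwise along it; the hollow bar stays on the bar mat. Once the solid bar is in place turn the sleeve up until it clicks in at 7, and leave the spray can, hammer and holding square where they are.

Things in the scene. Friction and masses are not known exactly. Their poses are not given: they have to be found in the camera images.
- plate: (all sizes here in mm) fixed steel tacking plate; origin at bench height under its centre. Face 30 above the bench, x and y within +-100 and +-90. Green fences 10 thick, 45 above the bench, outside its -x, -y and +y sides; at x = +100 it is open and drops into the tray (see tray)
- outline (a point): centre of the yellow outline painted on the plate's face, 30 above the bench, above the plate's origin; the outline is 54 (plate x) by 154 (plate y); axes as the plate's
- tray (a point): centre of the catch tray's inner floor, 152 from the plate's origin along its +x, 4 above the bench. The tray's inside runs over plate x 100 to 205 and y -90 to +90, with a 45 high green fence on the three outer sides; slugs pushed over the plate's +x edge drop 26 into it
- slug_1: a still-hot steel block slug, 18 x 14, 9 high, 18 g; origin at the centre of its underside. May be absent (then None)
- slug_2: a still-hot steel disc slug, 18 across, 9 high, 18 g; origin at the centre of its underside. May be absent (then None)
- slug_3: a still-hot steel block slug, 18 x 14, 9 high, 18 g; origin at the centre of its underside. May be absent (then None)
- slug_4: a still-hot steel disc slug, 18 across, 9 high, 18 g; origin at the centre of its underside. May be absent (then None)
- slug_5: a still-hot steel block slug, 18 x 14, 9 high, 18 g; origin at the centre of its underside. May be absent (then None)
- slug_6: a still-hot steel disc slug, 18 across, 9 high, 18 g; origin at the centre of its underside. May be absent (then None)
- scraper: scraper block: a steel foot 30 (x) by 100 (y) by 22 high with a wooden grip 24 (x) by 50 (y) standing on its middle from 22 to 66 high; 0.26 to 0.38 kg. Origin at the centre of its underside; it pushes with its long faces, +x or -x
- scraper_rest: the scraper's black rubber rest, 70 (x) by 130 (y) by 3 thick, fixed to the bench; origin at the centre of its underside
- bar_1: square steel bar 120 (x) by 26 by 26, blue band near each end, lying on the bar mat; origin at the centre of its underside. One of the two bars is solid (0.49 to 0.67 kg), the other hollow, closed at the ends (0.18 to 0.25 kg); they look the same and either may lie in either place, only their weight tells
- bar_1_center (a point): the middle of bar_1, 13 above its underside; axes as the bar's
- bar_2: the other square bar, of the same size and looks; origin at the centre of its underside. See bar_1
- bar_2_center (a point): the middle of bar_2, 13 above its underside; axes as the bar's
- bar_mat: the bars' brown mat, 160 (x) by 220 (y) by 3 thick, fixed to the bench; origin at the centre of its underside
- control: blue current control box fixed to the bench, 130 x 130, 50 high, with a black top; origin at the centre of its underside. The numbers 1 to 9 stand round the sleeve 30 degrees apart, rising clockwise seen from above, 5 on the box's +x side; 7 is orange, the others white
- sleeve_top (a point): centre of the top of the grey ribbed scale sleeve, on its upright axis, 94 above the bench; the sleeve is a cylinder 48 across, from 52 to 94 above the bench. A white line on its top and side points at the set number. Turns with the sleeve
- sleeve (a joint): angle of the sleeve in rad: 0 = number 1, pi/6 (0.524) more for each number, 7 = 3.14, 9 = 4.19; grows clockwise seen from above. Stops at 1 and 9. A spring detent holds it at each number: about 0.13 N m clicks it on to the next, and let go between two numbers it springs into the nearer one
- spray: bystander: orange spray can, 60 across, 150 high
- hammer: bystander: hammer lying on the bench, 260 long
- square: bystander: red three-sided holding square, 100 x 100 x 20, lying on the bench
Things that resemble listed ones, but are neither listed nor needed, are in the scene too. Leave any red look-alike of the bar_1 alone. What is shaped like the bar_2 but orange is not meant.

How it is judged:
By the outcome, as a careful person would: the job done as asked, in the order asked, and still so for the second after the job is handed in, with the robot touching nothing.
Of slug_1, slug_2, slug_3, slug_4, slug_5, slug_6 only 3 to 6 are there at a start; the rules pass over those that are not, and their reading is None.
At some moment in a run one of bar_1, bar_2 may be knocked a few centimetres aside while the robot is not near it.
It also fails if it takes over 208 s, if anything falls off the work surface, if the arm or the gripper's body presses on something with over 40 N, if the wrist force passes 120 N, or if a joint passes its speed limit or range.

## Robot

A 7-joint arm with a two-finger parallel gripper is mounted at the origin on the work surface. World frame = base frame: x ahead of the robot, y to its left, z up, the work surface at z = 0. Lengths are in m, angles in degrees, forces in N, time in s.
With the tool pointing down it reaches from about 0.4 to 0.9 m from the base axis. Payload 5.5 kg.
Tool frame: the origin (TCP) lies at the very end of the fingers, on their centre line; the grasp point (between the pads) lies 19 mm behind it; z points along the fingers, y is the direction in which the jaws open and shut (so a half turn about z gives the same grasp; the last joint's range is limited). The gripper opens to 92 mm and grips with 3 to 60 N. Pads are 19 mm wide; open, the fingers measure 130 mm over their backs; the gripper's body (75 mm by 190 mm) begins 47 mm behind the grasp point.
Start: joints at [85.726, 28.699, -24.465, 88.831, 12.651, 65.22, -12.049], TCP at [0.215, -0.613, 0.227] pointing down, gripper open.
Joint ranges: [-164.97, 164.97], [-17.58, 116.51], [-87.97, 89.64], [11.32, 138.91], [-80.73, 260.73], [10.89, 115.49], [-147.41, 147.41]. Speed limits (degrees/s): [147.25, 147.25, 180, 180, 180, 180, 180].

## Interface

Orientations are given as a 3x3 rotation matrix whose columns are the frame's x, y, z axes.
In Python, from bench import manip, capture, calibration, workorder gives the robot as it stands. The module is installed in compiled form; this text tells all that it offers.
- The arm moves only by the tool drive_tool, never from a script. Its argument "targets" is a list of rows, each a list of 7 numbers: the closure, from 0 (fully open) to 1 (shut), then the shift along the tool's x, y, z in cm, then the turn, a rotation vector about the tool's x, y, z in degrees. A call has 1 to 5 rows; each row is the pose to reach, as a shift and turn from the pose commanded when the call began, along the tool's axes at that moment; what a row does not reach only later rows make up. A row lasts 1/12 s, in which the tool goes at most 41.7 mm and 7.16 degrees, less where a joint would pass 70% of its speed; a pose out of reach is approached as far as the arm can. A call with a gripper value outside its range is refused whole. The fingers move at their own pace and stop on an object; the grip force is fixed at half the most. Time passes only in rows, so rows that repeat a pose let the fingers close. It gives the time, the measured TCP pose, the force and the opening at its end, in the units of the state.
- manip.sense(): the state, without advancing time (a new reading comes with each control period).
- capture(name): name is "scene" or "top" or "wrist"; returns (picture, depth): 420x560x3 uint8, red, green, blue; 420x560 float32, m along the optical axis (not along the pixel's ray), 0 where there is no reading.
- calibration(name): a dict with "intrinsics" (3x3 intrinsics, pixels), "dist" ([k1, k2, p1, p2, k3] as OpenCV has them; the pictures are not rectified), "rvec" (rotation vector, rad) and "tvec" (3), from world to camera coordinates, as OpenCV has them. Camera axes: x right, y down, z forward; pixel columns grow to the right and rows downward; lengths in m; the calibration is good to about 2 mm. A picture is of the moment at which its call begins: read the wrist's pose just before it. calibration takes no time and is no camera call; for the wrist camera it gives the pose at the moment of the call.
- workorder.finish_job(): hands the job in, once; it reports no verdict.
The state is a dict: "clock": time; "qpos": joint angles; "joint_velocities": joint speeds; "joint_efforts": joint torques, N m; "eef_pos": TCP position; "tool_rot": TCP orientation; "contact_force": force on the tool from outside, world axes, zero at the start; "torque": the same for the moment, N m; "finger_gap": finger opening in m.
Only numpy, scipy, OpenCV 4.12 (cv2) and the standard library are available. Lean on these libraries where they do the work, as an engineer would, in place of code of your own. Each camera call takes 0.05 s, during which the arm holds its last target.

## Working session

There is one attempt and no reset: what is moved stays moved. The work goes in short steps, Python scripts to look and compute and a tool call to move; the robot and the scene stay as the last step left them, time stands still between calls to the robot, and variables do not carry over. Pictures are saved under pics/ and viewed, and the job is handed in when it is done.

Besides the shell and the picture viewer there is one more tool, called after "Call:" in YAML: its name, and indented under it one key for each argument. drive_tool: Moves the arm, as the interface text tells. Its arguments: {"type":"object","properties":{"targets":{"type":"array","items":{"type":"array","items":{"type":"number"}}}},"required":["targets"]}

```bash
ls; mkdir -p pics
cat > h.py <<'E'
import numpy as np, cv2
from bench import manip, capture, calibration, workorder
def snap(name,fn):
    c=calibration(name); p,d=capture(name)
    cv2.imwrite('pics/'+fn+'.png',p[:,:,::-1]); np.savez('pics/'+fn+'.npz',p=p,d=d,**{k:np.array(v) for k,v in c.items()})
    return p,d,c
def load(fn):
    z=np.load('pics/'+fn+'.npz'); return z['p'],z['d'],z
def ray(c,uv,z):
    uv=np.array(uv,float).reshape(-1,1,2)
    n=cv2.undistortPoints(uv,np.array(c['intrinsics']),np.array(c['dist'])).reshape(-1,2)
    R=cv2.Rodrigues(np.array(c['rvec']))[0]; t=np.array(c['tvec']).ravel()
    o=-R.T@t; dirs=np.c_[n,np.ones(len(n))]@R
    s=(z-o[2])/dirs[:,2]; return o+dirs*s[:,None]
def proj(c,P):
    return cv2.projectPoints(np.array(P,float).reshape(-1,3),np.array(c['rvec']),np.array(c['tvec']),np.array(c['intrinsics']),np.array(c['dist']))[0].reshape(-1,2)
E
python3 - <<'E'
from h import *
s=manip.sense()
for k,v in s.items(): print(k,np.round(v,3).tolist())
for n in ['scene','top','wrist']:
    p,d,c=snap(n,n+'0'); R=cv2.Rodrigues(np.array(c['rvec']))[0]; print(n,np.round(-R.T@np.array(c['tvec']).ravel(),3),np.round(R[2],2),c['intrinsics'][0][0])
E
```

```text
pics
clock 0.0
qpos [85.726, 28.754, -24.451, 88.893, 12.652, 65.22, -12.05]
joint_velocities [-0.093, 0.091, -0.071, 0.012, -0.036, -0.006, 0.002]
joint_efforts [0.0, -56.659, -5.816, -27.912, -0.069, 0.031, 0.0]
eef_pos [0.215, -0.613, 0.226]
tool_rot [[0.943, 0.331, -0.001], [0.331, -0.943, 0.002], [0.0, -0.002, -1.0]]
contact_force [-0.035, 0.277, 0.217]
torque [0.003, 0.04, -0.004]
finger_gap 0.092
scene [1.021 1.003 1.086] [-0.36 -0.64 -0.68] 453.59721106756854
top [0.325 0.067 1.309] [ 0.15 -0.01 -0.99] 491.8204095534607
wrist [ 0.292 -0.585  0.384] [-0.28 -0.1  -0.96] 291.54083541440315
```

View pics/scene0.png

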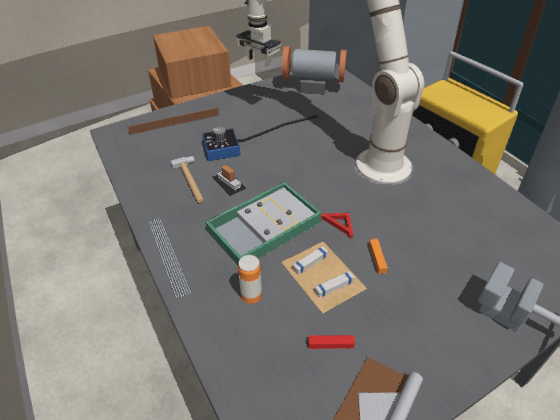

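View pics/top0.png

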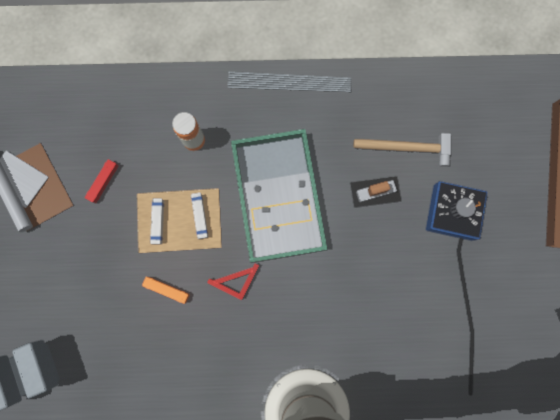

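View pics/wrist0.png

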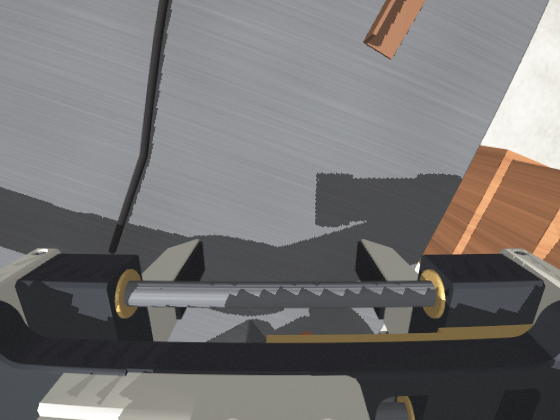

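The top view shows the plate and tray at (280,195), the scraper at (377,190) and the sleeve at (466,207). The blue-banded bars are at (156,221) and (199,215) on the mat. Look-alikes are the red bar (101,181) and the orange bar (165,290). I'll check close crops next.

Run:
```python
from h import *
p,d,c=load('top0')
a=p[165:250,425:500]; b=p[120:270,225:335]
A=cv2.resize(a,None,fx=5,fy=5,interpolation=cv2.INTER_CUBIC); B=cv2.resize(b,None,fx=4,fy=4,interpolation=cv2.INTER_CUBIC)[:600]
H=600; cv=np.zeros((H,815,3),np.uint8); cv[:A.shape[0],:A.shape[1]]=A; cv[:B.shape[0],375:375+B.shape[1]]=B
cv2.imwrite('pics/crop1.png',cv[:,:800,::-1])
e=p[165:260,130:400]; cv2.imwrite('pics/crop2.png',cv2.resize(e,None,fx=2.9,fy=2.9,interpolation=cv2.INTER_CUBIC)[:,:,::-1])
```

```text
(no output)
```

View pics/crop1.png

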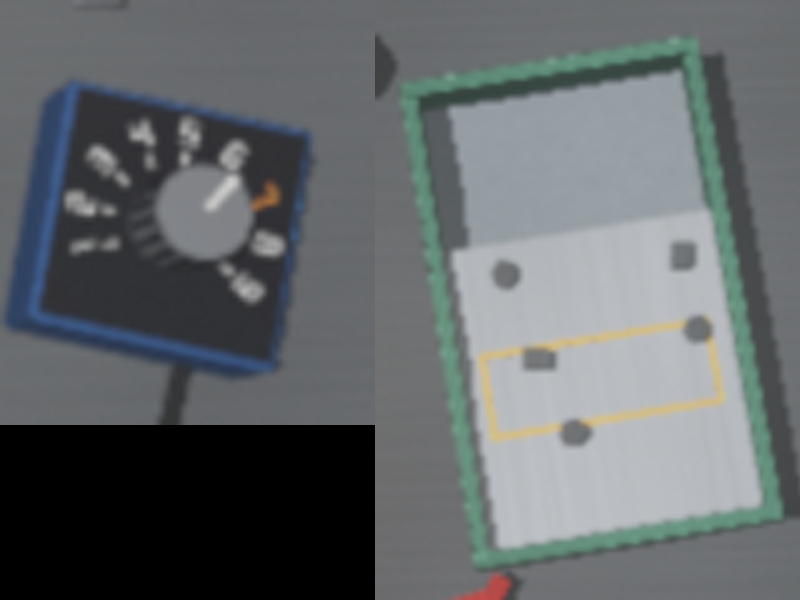

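View pics/crop2.png

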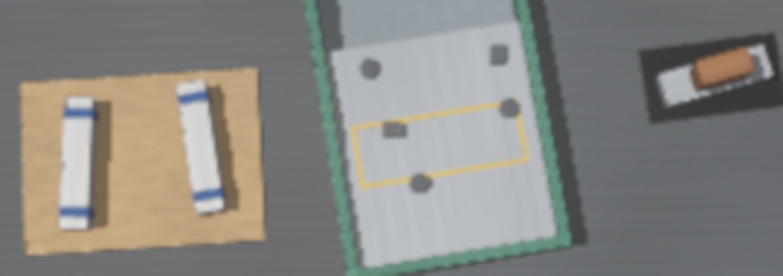

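The top crops show the pointer near 6 and five slugs on the plate. The bars on the mat are the two white ones with blue bands. Next I'll measure positions.

```bash
cat > meas.py <<'E'
from h import *
import sys
def comps(m,amin):
    n,l,s,ce=cv2.connectedComponentsWithStats(m.astype(np.uint8)); return [(l==i,s[i],ce[i]) for i in range(1,n) if s[i][4]>=amin]
def rect(c,mask,z):
    cs,_=cv2.findContours(mask.astype(np.uint8),0,cv2.CHAIN_APPROX_NONE)
    pts=np.vstack([q.reshape(-1,2) for q in cs]); w=ray(c,pts,z)[:,:2]*1000
    r=cv2.minAreaRect(w.astype(np.float32)); b=cv2.boxPoints(r)
    e=[b[1]-b[0],b[2]-b[1]]; L=max(e,key=np.linalg.norm); 
    return np.round(r[0],1),np.round(sorted(r[1]),1),round(np.degrees(np.arctan2(L[1],L[0]))%180,1)
E
python3 - <<'E'
from meas import *
p,d,c=load('top0'); hsv=cv2.cvtColor(p,cv2.COLOR_RGB2HSV); h,s,v=[hsv[:,:,i].astype(int) for i in range(3)]
g=(h>60)&(h<88)&(s>70); 
for m,st,ce in comps(g,150): print('green',st,rect(c,m,.045))
y=(h>18)&(h<30)&(s>60)&(v>120); y[:, :230]=0
for m,st,ce in comps(y,30): print('yellow',st,rect(c,m,.030))
mat=(h>8)&(h<28)&(s>70)&(v>100); mat[:,230:]=0
for m,st,ce in comps(mat,500): print('mat',st,rect(c,m,.003))
bl=(h>100)&(h<125)&(s>120)
for m,st,ce in comps(bl,10): print('blue',st,np.round(ray(c,ce,.029)[0]*1000,1),np.round(ray(c,ce,.05)[0]*1000,1))
w=(s<40)&(v>150); w[:, 232:]=0;
for m,st,ce in comps(w,50): print('white',st,rect(c,m,.029))
blk=(v<45); blk[:,:340]=0;blk[:,410:]=0; blk[:165]=0;blk[215:]=0
for m,st,ce in comps(blk,50): print('rest',st,rect(c,m,.003))
gr=(h<15)&(s>90); gr[:,:340]=0;gr[:,410:]=0; gr[:165]=0;gr[215:]=0
for m,st,ce in comps(gr,50): print('grip',st,rect(c,m,.066))
# slugs: dark on bright plate
sl=(v<135)&(s<60); pl=np.zeros_like(sl); 
pl[175:250,245:318]=1
for m,st,ce in comps(sl&pl,20): print('slug',st,ce,np.round(ray(c,ce,.039)[0]*1000,1))
print(hsv[207,466],hsv[215,440],hsv[190,362],hsv[183,355])
E
```

```text
green [ 232  130   95  132 1076] (array([552.5,  59.7]), array([198., 323.]), np.float32(8.1))
yellow [265 200  37   8  54] (array([529.6,  47.3]), array([ 4.8, 96.2]), np.float32(99.2))
yellow [277 204  35  23  73] (array([483.5,  12.4]), array([39.3, 99.4]), np.float32(122.9))
yellow [251 207  21  23  72] (array([493.8, 107.1]), array([45.1, 58.1]), np.float32(9.2))
mat [  17  144   56   80 1765] (array([606.6, 703.5]), array([102.1, 199.1]), np.float32(28.2))
mat [ 137  189   84   64 3651] (array([496. , 327.5]), array([159.5, 219.2]), np.float32(92.3))
mat [142 276  47  28 563] (array([313.4, 362.5]), array([ 31.3, 126.4]), np.float32(66.1))
blue [427 182  52  57 380] [ 486.5 -365.3   29. ] [ 483.9 -358.2   50. ]
white [    0     1   232    65 13832] (array([1021.1,  502.1]), array([177.5, 647.1]), np.float32(90.0))
white [172 112  23  22 396] (array([757.8, 311.6]), array([58.9, 59.7]), np.float32(88.6))
white [   3  151   45   54 1048] (array([619.1, 752.8]), array([ 89.7, 137.5]), np.float32(55.5))
white [  0 175  26  56 457] (array([550.8, 768.8]), array([ 22.9, 156.7]), np.f
[... 469 characters left out ...]

slug [245 175   4   7  22] [246.09090909 178.        ] [598.5 143.2  39. ]
slug [314 175   4  20  48] [316.0625     182.02083333] [583.3 -40.7  39. ]
slug [300 181   5   6  29] [301.93103448 183.4137931 ] [580.4  -3.4  39. ]
slug [255 186   6   6  32] [257.5 188.5] [569.6 113.7  39. ]
slug [245 193   9  57 121] [248.38842975 221.69421488] [482.4 139.   39. ]
slug [303 199   6   6  29] [305.4137931  201.72413793] [531.4 -11.   39. ]
slug [263 208   7   4  28] [266.  209.5] [513.4  92.5  39. ]
slug [272 225   7   6  31] [274.64516129 227.70967742] [465.1  71.1  39. ]
slug [245 230   4  20  41] [245.73170732 241.75609756] [430.4 146.6  39. ]
[105   7 147] [105   5 100] [109  11 188] [90  4 60]
```

Run:
```python
from meas import *
p,d,c=load('top0'); hsv=cv2.cvtColor(p,cv2.COLOR_RGB2HSV); h,s,v=[hsv[:,:,i].astype(int) for i in range(3)]
m=(v>120)&(s<50); m[:, :448]=0; m[:,485:]=0; m[:190]=0; m[225:]=0
for mm,st,ce in comps(m,40):
    print(st,ce,rect(c,mm,.094))
    k=cv2.morphologyEx(mm.astype(np.uint8),cv2.MORPH_OPEN,cv2.getStructuringElement(2,(9,9)))
    cs,_=cv2.findContours(k,0,cv2.CHAIN_APPROX_NONE); w=ray(c,cs[0].reshape(-1,2),.094)[:,:2]*1000
    print('circ',cv2.minEnclosingCircle(w.astype(np.float32)))
m=(v<70); m[:, :425]=0; m[:,490:]=0; m[:180]=0; m[243:]=0
k=cv2.morphologyEx(m.astype(np.uint8),cv2.MORPH_CLOSE,np.ones((15,15)))
for mm,st,ce in comps(k,400): print('black top',st,rect(c,mm,.051))
w=(v>205)&(s<40); w[:, :448]=0; w[:,485:]=0; w[:180]=0; w[243:]=0
for mm,st,ce in comps(w,2): print(st[4],ce,np.round(ray(c,ce,.094)[0]*1000,1))
# depth of sleeve
R=cv2.Rodrigues(np.array(c['rvec']))[0]
print(d[207,463:470])
```

```text
[457 193  18  23 273] [465.94505495 205.98168498] (array([ 506.8, -407.7]), array([43.2, 55.5]), np.float32(180.0))
circ ((500.2324523925781, -407.8776550292969), 22.452688217163086)
black top [ 434  183   52   60 1852] (array([ 487.6, -405.3]), array([118.2, 142.6]), np.float32(166.0))
[1.2321142 1.2285045 1.2335458 0.        1.2277741 1.2271367 1.2319204]
```

```bash
cat > go.py <<'E'
# usage: go.py x y z(mm) yaw(deg of tool x axis) -> shift cm, turn deg in tool axes
from h import *; import sys
from scipy.spatial.transform import Rotation as Ro
a=[float(v) for v in sys.argv[1:]]
s=manip.sense(); R=np.array(s['tool_rot']); t=np.array(s['eef_pos'])*1000
yaw0=np.degrees(np.arctan2(R[1,0],R[0,0])); print('clk %.2f tcp'%s['clock'],np.round(t,1),'yaw %.1f'%yaw0,'q',np.round(s['qpos'],0),'F',np.round(s['contact_force'],1),'gap %.1f'%(s['finger_gap']*1000))
if len(a)>=3:
    y=np.radians(a[3]) if len(a)>3 else np.radians(yaw0)
    T=np.array([[np.cos(y),np.sin(y),0],[np.sin(y),-np.cos(y),0],[0,0,-1]])
    print('shift',np.round(R.T@(np.array(a[:3])-t)/10,2),'turn',np.round(Ro.from_matrix(R.T@T).as_rotvec(degrees=True),1))
E
python3 go.py 499.5 -407.5 160 -40
```

```text
clk 0.15 tcp [ 215.2 -612.8  225.9] yaw 19.4 q [ 86.  29. -24.  89.  13.  65. -12.] F [ 0.  0. -1.] gap 91.6
shift [33.62 -9.94  6.61] turn [-0.1  0.  59.4]
```

Call:
drive_tool:
  targets:
    - [0, 33.6, -9.9, 6.6, 0, 0, 60]
    - [0, 33.6, -9.9, 6.6, 0, 0, 60]
    - [0, 33.6, -9.9, 6.6, 0, 0, 60]
    - [0, 33.6, -9.9, 6.6, 0, 0, 60]
    - [0, 33.6, -9.9, 6.6, 0, 0, 60]

```text
clock: 0.57
eef_pos: [0.3811, -0.4934, 0.1879]
tool_rot: [[0.959, -0.284, -0.0], [-0.284, -0.959, 0.0], [-0.0, -0.0, -1.0]]
contact_force: [0.4, -0.6, 1.0]
finger_gap: 0.0917
```

```bash
python3 go.py 499.5 -407.5 160 -40
```

```text
clk 0.57 tcp [ 381.1 -493.4  187.9] yaw -16.5 q [ 65.  28. -20.  95.  10.  59. -65.] F [ 0.4 -0.6  1. ] gap 91.7
shift [  8.92 -11.59   2.8 ] turn [-0.   0.  23.5]
```

Call:
drive_tool:
  targets:
    - [0, 8.9, -11.6, 2.8, 0, 0, 23.5]
    - [0, 8.9, -11.6, 2.8, 0, 0, 23.5]
    - [0, 8.9, -11.6, 2.8, 0, 0, 23.5]
    - [0, 8.9, -11.6, 2.8, 0, 0, 23.5]
    - [0, 8.9, -11.6, 2.8, 0, 0, 23.5]

```text
clock: 0.98
eef_pos: [0.504, -0.3999, 0.1591]
tool_rot: [[0.776, -0.631, 0.002], [-0.631, -0.776, 0.005], [-0.002, -0.005, -1.0]]
contact_force: [0.4, 0.4, 0.2]
finger_gap: 0.0916
```

```bash
python3 go.py 499.5 -407.5 62 -40
python3 - <<'E'
from h import *
snap('wrist','w1')
E
```

```text
clk 0.98 tcp [ 504.  -399.9  159.1] yaw -39.1 q [  48.   31.  -16.   93.    9.   57. -100.] F [0.4 0.4 0.2] gap 91.6
shift [0.15 0.93 9.71] turn [-0.3  0.1  0.9]
```

View pics/w1.png

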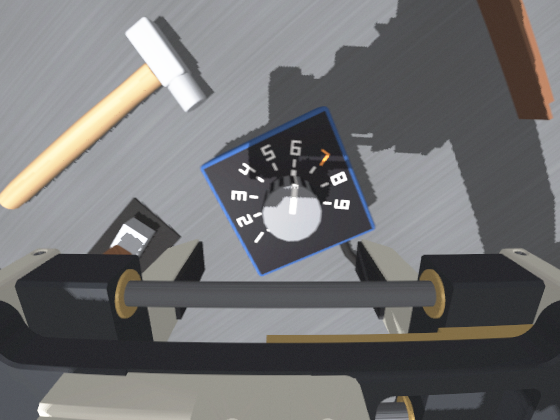

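Wrist view: sleeve top at about (292,213), line pointing at 6. I'll measure it here to cross-check.

```bash
python3 - <<'E'
from meas import *
p,d,c=load('w1'); hsv=cv2.cvtColor(p,cv2.COLOR_RGB2HSV); h,s,v=[hsv[:,:,i].astype(int) for i in range(3)]
m=(v>110)&(s<50); m[:, :255]=0; m[:,330:]=0; m[:178]=0; m[246:]=0
k=cv2.morphologyEx(m.astype(np.uint8),cv2.MORPH_OPEN,cv2.getStructuringElement(2,(21,21)))
cs,_=cv2.findContours(k,0,cv2.CHAIN_APPROX_NONE); cs=max(cs,key=len)
w=ray(c,cs.reshape(-1,2),.094)[:,:2]*1000
print('circ',cv2.minEnclosingCircle(w.astype(np.float32)),cv2.boundingRect(cs),cv2.fitEllipse(w.astype(np.float32)))
E
python3 go.py 499.5 -407.5 62 -40
```

```text
circ ((501.22576904296875, -407.8167724609375), 24.14246940612793) (263, 195, 59, 47) ((498.34588623046875, -406.62689208984375), (38.10808563232422, 47.793270111083984), 156.26072692871094)
clk 1.03 tcp [ 501.  -403.3  159.5] yaw -39.2 q [  48.   31.  -16.   93.   10.   57. -100.] F [-0.   0.   0.2] gap 91.8
shift [0.16 0.45 9.75] turn [-0.1  0.1  0.8]
```

Call:
drive_tool:
  targets:
    - [0, 0.1, 0, 0, 0, 0, 0]
    - [0, 0.1, 0, 4, 0, 0, 0]
    - [0, 0.1, 0, 8, 0, 0, 0]
    - [0, 0.1, 0, 9.7, 0, 0, 0]
    - [0, 0.1, 0, 9.7, 0, 0, 0]

```text
clock: 1.45
eef_pos: [0.4928, -0.4086, 0.0584]
tool_rot: [[0.768, -0.64, -0.008], [-0.64, -0.768, 0.005], [-0.009, 0.002, -1.0]]
contact_force: [-0.5, -0.9, -0.7]
finger_gap: 0.0921
```

Call:
drive_tool:
  targets:
    - [0.5, 0, 0, 0, 0, 0, 0]
    - [0.6, 0, 0, 0, 0, 0, 0]
    - [0.7, 0, 0, 0, 0, 0, 0]
    - [0.7, 0, 0, 0, 0, 0, 0]
    - [0.7, 0, 0, 0, 0, 0, 0]

```text
clock: 1.87
eef_pos: [0.4993, -0.4095, 0.0653]
tool_rot: [[0.77, -0.638, 0.002], [-0.638, -0.77, -0.002], [0.003, 0.0, -1.0]]
contact_force: [-1.1, -0.4, 0.0]
finger_gap: 0.0632
```

```bash
python3 go.py 499.5 -407.5 62 -40
```

```text
clk 1.87 tcp [ 499.3 -409.5   65.3] yaw -39.6 q [  47.   38.  -14.   96.   12.   48. -102.] F [-1.1 -0.4  0. ] gap 63.2
shift [-0.12 -0.17  0.33] turn [ 0.  -0.2  0.4]
```

Call:
drive_tool:
  targets:
    - [1, 0, 0, 0, 0, 0, 0]
    - [1, 0, 0, 0, 0, 0, 0]
    - [1, 0, 0, 0, 0, 0, 0]
    - [1, 0, 0, 0, 0, 0, 0]
    - [1, 0, 0, 0, 0, 0, 0]

```text
clock: 2.28
eef_pos: [0.5, -0.4076, 0.0643]
tool_rot: [[0.771, -0.637, 0.002], [-0.637, -0.771, 0.0], [0.001, -0.002, -1.0]]
contact_force: [2.2, 4.3, 3.9]
finger_gap: 0.0476
```

```bash
python3 go.py 499.5 -407.5 62 -40
```

```text
clk 2.28 tcp [ 500.  -407.6   64.3] yaw -39.5 q [  47.   38.  -15.   96.   12.   48. -102.] F [2.2 4.3 3.9] gap 47.6
shift [-0.05  0.02  0.23] turn [-0.1 -0.1  0.5]
```

Call:
drive_tool:
  targets:
    - [1, 0, 0, 0, 0, 0, -7]
    - [1, 0, 0, 0, 0, 0, -14]
    - [1, 0, 0, 0, 0, 0, -21]
    - [1, 0, 0, 0, 0, 0, -28]
    - [1, 0, 0, 0, 0, 0, -35]

```text
clock: 2.7
eef_pos: [0.4995, -0.409, 0.0642]
tool_rot: [[0.997, -0.075, 0.002], [-0.075, -0.997, -0.001], [0.002, 0.001, -1.0]]
contact_force: [2.2, 3.0, 3.1]
finger_gap: 0.0474
```

Call:
drive_tool:
  targets:
    - [1, 0, 0, 0, 0, 0, -7]
    - [1, 0, 0, 0, 0, 0, -14]
    - [1, 0, 0, 0, 0, 0, -21]
    - [1, 0, 0, 0, 0, 0, -28]
    - [1, 0, 0, 0, 0, 0, -35]

```text
clock: 3.12
eef_pos: [0.4998, -0.4103, 0.0643]
tool_rot: [[0.86, 0.51, 0.003], [0.51, -0.86, -0.002], [0.001, 0.004, -1.0]]
contact_force: [4.7, -2.8, -0.2]
finger_gap: 0.0475
```

Call:
drive_tool:
  targets:
    - [1, 0, 0, 0, 0, 0, -7]
    - [1, 0, 0, 0, 0, 0, -14]
    - [1, 0, 0, 0, 0, 0, -21]
    - [1, 0, 0, 0, 0, 0, -28]
    - [1, 0, 0, 0, 0, 0, -35]

```text
clock: 3.53
eef_pos: [0.5008, -0.4114, 0.0643]
tool_rot: [[0.413, 0.911, 0.005], [0.911, -0.413, -0.004], [-0.001, 0.007, -1.0]]
contact_force: [8.1, -4.5, -2.0]
finger_gap: 0.0473
```

Call:
drive_tool:
  targets:
    - [1, 0, 0, 0, 0, 0, -7]
    - [1, 0, 0, 0, 0, 0, -14]
    - [1, 0, 0, 0, 0, 0, -21]
    - [1, 0, 0, 0, 0, 0, -28]
    - [1, 0, 0, 0, 0, 0, -35]

```text
clock: 3.95
eef_pos: [0.5023, -0.4118, 0.0643]
tool_rot: [[-0.185, 0.983, 0.009], [0.983, 0.185, -0.004], [-0.006, 0.008, -1.0]]
contact_force: [12.0, -4.8, -6.5]
finger_gap: 0.0475
```

Call:
drive_tool:
  targets:
    - [1, 0, 0, 0, 0, 0, -4]
    - [1, 0, 0, 0, 0, 0, -8]
    - [1, 0, 0, 0, 0, 0, -12]
    - [1, 0, 0, 0, 0, 0, -14]
    - [1, 0, 0, 0, 0, 0, -14]

```text
clock: 4.37
eef_pos: [0.5027, -0.4109, 0.0643]
tool_rot: [[-0.412, 0.911, 0.009], [0.911, 0.412, -0.003], [-0.006, 0.007, -1.0]]
contact_force: [11.9, -2.8, -4.6]
finger_gap: 0.0471
```

```bash
python3 go.py 499.5 -407.5 62 -40; python3 -c "
from h import *;print(np.round(manip.sense()['torque'],2))"
```

```text
clk 4.37 tcp [ 502.7 -410.9   64.3] yaw 114.4 q [ 70.  47. -49.  95.  42.  57.  31.] F [11.9 -2.8 -4.6] gap 47.1
shift [ 0.44 -0.15  0.23] turn [  0.6  -0.5 154.4]
[-0.73 -2.47 -0.52]
```

Call:
drive_tool:
  targets:
    - [1, 0, 0, 0, 0, 0, -2]
    - [1, 0, 0, 0, 0, 0, -4]
    - [1, 0, 0, 0, 0, 0, -6]
    - [1, 0, 0, 0, 0, 0, -6]
    - [1, 0, 0, 0, 0, 0, -6]

```text
clock: 4.78
eef_pos: [0.5029, -0.4108, 0.0643]
tool_rot: [[-0.504, 0.864, 0.01], [0.864, 0.504, -0.003], [-0.007, 0.007, -1.0]]
contact_force: [12.5, -4.4, -4.8]
finger_gap: 0.0477
```

```bash
python3 go.py 499.5 -407.5 62 -40; python3 -c "
from h import *;print(np.round(manip.sense()['torque'],2))"
```

```text
clk 4.78 tcp [ 502.9 -410.8   64.3] yaw 120.3 q [ 71.  48. -50.  95.  43.  57.  36.] F [12.5 -4.4 -4.8] gap 47.7
shift [ 0.46 -0.13  0.23] turn [  0.7  -0.5 160.3]
[-0.74 -2.69 -0.73]
```

Call:
drive_tool:
  targets:
    - [0, 0, 0, 0, 0, 0, 0]
    - [0, 0, 0, 0, 0, 0, 0]
    - [0, 0, 0, 0, 0, 0, 0]
    - [0, 0, 0, 0, 0, 0, 0]
    - [0, 0, 0, -2, 0, 0, 0]

```text
clock: 5.2
eef_pos: [0.4949, -0.4077, 0.0795]
tool_rot: [[-0.505, 0.863, -0.007], [0.863, 0.505, 0.004], [0.007, -0.004, -1.0]]
contact_force: [-0.5, -0.6, 0.0]
finger_gap: 0.0758
```

Call:
drive_tool:
  targets:
    - [0, 0, 0, -4, 0, 0, 0]
    - [0, 0, 0, -8, 0, 0, 0]
    - [0, 0, 0, -10, 0, 0, 0]
    - [0, 0, 0, -10, 0, 0, 0]
    - [0, 0, 0, -10, 0, 0, 0]

```text
clock: 5.62
eef_pos: [0.4985, -0.4094, 0.1848]
tool_rot: [[-0.505, 0.863, 0.001], [0.863, 0.505, -0.002], [-0.002, -0.0, -1.0]]
contact_force: [-0.4, -0.5, -0.7]
finger_gap: 0.0918
```

```bash
python3 go.py 559 -199 150 104; python3 -c "
from h import *
snap('wrist','w2');snap('top','t2')
p=load('t2')[0]
cv2.imwrite('pics/t2c.png',cv2.resize(p[165:250,425:500],None,fx=6,fy=6,interpolation=2)[:,:,::-1])"
```

```text
clk 5.62 tcp [ 498.5 -409.4  184.8] yaw 120.4 q [ 74.  40. -56.  91.  36.  68.  41.] F [-0.4 -0.5 -0.7] gap 91.8
shift [15.11 15.85  3.43] turn [-0.   0.1 16.4]
```

View pics/w2.png

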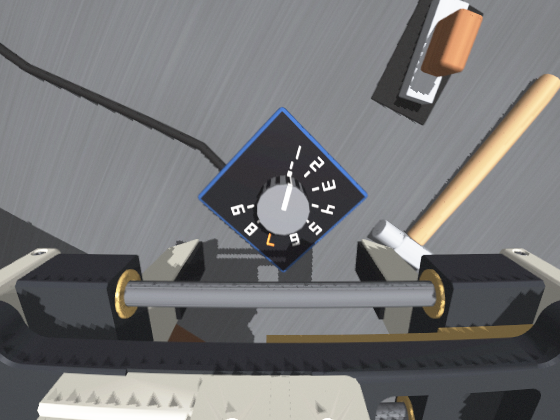

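Wrist view: the line now points at 1, top at (300,152). Next is the scraper.

Call:
drive_tool:
  targets:
    - [0, 3, 3.2, 0.7, 0, 0, 4]
    - [0, 6, 6.4, 1.4, 0, 0, 8]
    - [0, 9, 9.6, 2.1, 0, 0, 12]
    - [0, 12, 12.6, 2.8, 0, 0, 16.4]
    - [0, 13.5, 14.2, 3.2, 0, 0, 16.4]

```text
clock: 6.13
eef_pos: [0.5518, -0.2161, 0.1495]
tool_rot: [[-0.24, 0.971, -0.003], [0.971, 0.24, 0.002], [0.003, -0.002, -1.0]]
contact_force: [0.5, 0.8, -0.2]
finger_gap: 0.0915
```

```bash
python3 - <<'E'
from meas import *
p,d,c=snap('wrist','w3'); hsv=cv2.cvtColor(p,cv2.COLOR_RGB2HSV); h,s,v=[hsv[:,:,i].astype(int) for i in range(3)]
E
python3 go.py 559 -199 150 104
```

```text
clk 6.18 tcp [ 553.3 -208.1  149.3] yaw 104.6 q [ 57.  37. -54. 101.  33.  60.   6.] F [0.5 5.9 0.1] gap 91.8
shift [ 0.74  0.78 -0.06] turn [ 0.  -0.4  0.6]
```

View pics/w3.png

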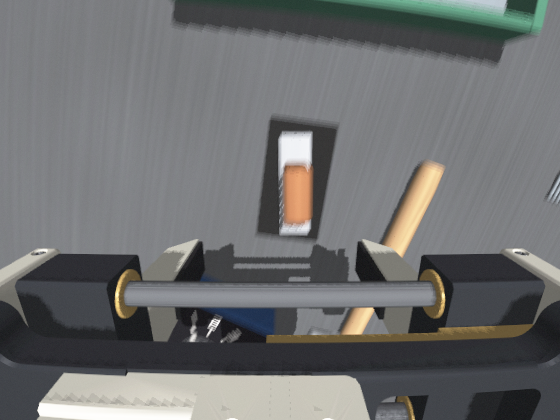

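```bash
python3 - <<'E'
from meas import *
for i in range(2): p,d,c=snap('wrist','w4')
hsv=cv2.cvtColor(p,cv2.COLOR_RGB2HSV); h,s,v=[hsv[:,:,i].astype(int) for i in range(3)]
roi=np.zeros(h.shape,bool); roi[80:248,230:370]=1
g=roi&((h<15)|(h>170))&(s>110)
for m,st,ce in comps(g,200): print('grip',st,rect(c,m,.069)); 
w=roi&(v>165)&(s<50)
for m,st,ce in comps(w,100): print('foot',st,rect(c,m,.025))
b=roi&(v<50)
for m,st,ce in comps(b,300): print('rest',st,rect(c,m,.003))
R=cv2.Rodrigues(np.array(c['rvec']))[0]; print(np.round(-R.T@np.array(c['tvec']).ravel(),3))
# depth-based grip top
uv=np.argwhere(g)[:,::-1]; z=d[g]; 
n=cv2.undistortPoints(uv.astype(float).reshape(-1,1,2),np.array(c['intrinsics']),np.array(c['dist'])).reshape(-1,2)
P=(np.c_[n,np.ones(len(n))]*z[:,None]-np.array(c['tvec']).ravel())@R*1000
print(np.percentile(P[:,2],[5,50,90]))
k=(P[:,2]>63)&(P[:,2]<76); print(cv2.minAreaRect(P[k][:,:2].astype(np.float32)))
E
python3 go.py 559 -199 150 104
```

```text
grip [ 279  173   28   60 1570] (array([ 561.4, -198.7]), array([22.8, 52.5]), np.float32(104.5))
foot [276 143  31  45 927] (array([ 555.1, -173.9]), array([29.2, 43.2]), np.float32(104.3))
foot [276 231  29  10 200] (array([ 573.4, -245.5]), array([10.1, 29.4]), np.float32(16.0))
[ 0.534 -0.133  0.308]
[59.45760756 68.32519773 69.34296168]
((562.0799560546875, -200.59909057617188), (23.244640350341797, 48.74655532836914), 14.503752708435059)
clk 6.28 tcp [ 552.2 -215.9  149.8] yaw 104.4 q [ 57.  37. -53. 100.  33.  60.   7.] F [-0.2 -1.  -0.8] gap 91.8
shift [ 1.47  1.08 -0.02] turn [-0.1 -0.2  0.4]
```

View pics/w4.png

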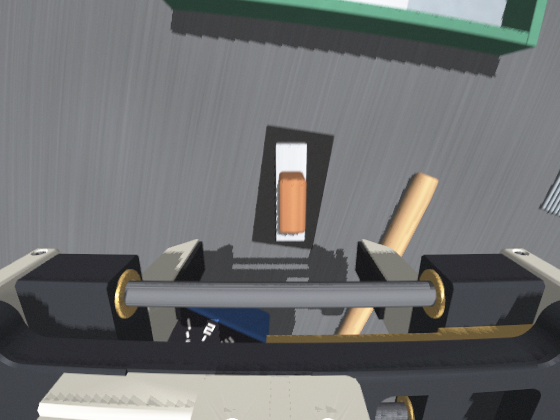

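```bash
python3 go.py 562 -200.5 34 104.4; python3 -c "
from meas import *
p,d,c=load('w4')
b=p.max(2)<60; b[:120]=0;b[248:]=0;b[:,:250]=0;b[:,340:]=0
for m,st,ce in comps(b,200): print(st,rect(c,m,.003))
p,d,c=load('t2')
print('hammer',ray(c,[[356,150],[390,152],[440,152]],.02)*1000)"
```

```text
clk 6.28 tcp [ 552.2 -215.9  149.8] yaw 104.4 q [ 57.  37. -53. 100.  33.  60.   7.] F [-0.2 -1.  -0.8] gap 91.8
shift [ 1.21  1.36 11.58] turn [-0.1 -0.2  0. ]
[ 253  127   80  121 4010] (array([ 563.4, -203.8]), array([ 68.9, 127.1]), np.float32(96.4))
hammer [[ 672.55656047 -153.26747759   20.        ]
 [ 664.82652953 -244.77165024   20.        ]
 [ 661.62422016 -379.86280966   20.        ]]
```

Call:
drive_tool:
  targets:
    - [0.4, 1.2, 1.4, 0, 0, 0, 0]
    - [0.4, 1.2, 1.4, 3.5, 0, 0, 0]
    - [0.4, 1.2, 1.4, 7, 0, 0, 0]
    - [0.4, 1.2, 1.4, 8.5, 0, 0, 0]
    - [0.4, 1.2, 1.4, 9.5, 0, 0, 0]

```text
clock: 6.7
eef_pos: [0.5604, -0.2066, 0.053]
tool_rot: [[-0.24, 0.971, -0.006], [0.971, 0.24, 0.001], [0.003, -0.005, -1.0]]
contact_force: [0.3, -0.1, 0.3]
finger_gap: 0.0629
```

Call:
drive_tool:
  targets:
    - [0.4, 0, 0, 0.6, 0, 0, 0]
    - [0.4, 0, 0, 1.2, 0, 0, 0]
    - [0.4, 0, 0, 1.7, 0, 0, 0]
    - [0.4, 0, 0, 2.1, 0, 0, 0]
    - [0.4, 0, 0, 2.1, 0, 0, 0]

```text
clock: 7.12
eef_pos: [0.5635, -0.2056, 0.0356]
tool_rot: [[-0.241, 0.97, 0.0], [0.97, 0.241, -0.0], [-0.0, 0.0, -1.0]]
contact_force: [0.2, -1.4, 0.0]
finger_gap: 0.0554
```

```bash
python3 go.py 562 -200.5 34 104.4
```

```text
clk 7.12 tcp [ 563.5 -205.6   35.6] yaw 104.0 q [ 51.  45. -46. 103.  41.  51.  -1.] F [ 0.2 -1.4  0. ] gap 55.4
shift [ 0.53 -0.02  0.16] turn [ 0.   0.  -0.4]
```

Call:
drive_tool:
  targets:
    - [0.4, 0.5, 0, 0.1, 0, 0, 0]
    - [0.4, 0.5, 0, 0.1, 0, 0, 0]
    - [0.4, 0.5, 0, 0.1, 0, 0, 0]
    - [1, 0.5, 0, 0.1, 0, 0, 0]
    - [1, 0.5, 0, 0.1, 0, 0, 0]

```text
clock: 7.53
eef_pos: [0.5624, -0.2006, 0.0348]
tool_rot: [[-0.242, 0.97, 0.0], [0.97, 0.242, -0.0], [-0.0, 0.0, -1.0]]
contact_force: [-1.0, -0.4, -0.1]
finger_gap: 0.0462
```

Call:
drive_tool:
  targets:
    - [1, 0, 0, 0, 0, 0, 0]
    - [1, 0, 0, 0, 0, 0, 0]
    - [1, 0, 0, 0, 0, 0, 0]
    - [1, 0, 0, 0, 0, 0, 0]
    - [1, 0, 0, 0, 0, 0, 0]

```text
clock: 7.95
eef_pos: [0.562, -0.2006, 0.0345]
tool_rot: [[-0.242, 0.97, -0.0], [0.97, 0.242, -0.0], [-0.0, -0.0, -1.0]]
contact_force: [0.3, -1.0, -0.0]
finger_gap: 0.024
```

```bash
python3 go.py 562 -200.5 120 104.4
```

```text
clk 7.95 tcp [ 562.  -200.6   34.5] yaw 104.0 q [ 51.  45. -46. 103.  41.  50.  -1.] F [ 0.3 -1.  -0. ] gap 24.0
shift [ 0.01 -0.   -8.55] turn [-0.   0.  -0.4]
```

Call:
drive_tool:
  targets:
    - [1, 0, 0, -1, 0, 0, 0]
    - [1, 0, 0, -3, 0, 0, 0]
    - [1, 0, 0, -6, 0, 0, 0]
    - [1, 0, 0, -9, 0, 0, 0]
    - [1, 0, 0, -9.5, 0, 0, 0]

```text
clock: 8.37
eef_pos: [0.5651, -0.2003, 0.1347]
tool_rot: [[-0.242, 0.97, 0.006], [0.97, 0.242, -0.002], [-0.003, 0.006, -1.0]]
contact_force: [1.5, 0.3, -2.0]
finger_gap: 0.0236
```

```bash
python3 go.py 440 40 130 98.1
```

```text
clk 8.37 tcp [ 565.1 -200.3  134.7] yaw 104.0 q [ 55.  38. -52. 101.  35.  59.   4.] F [ 1.5  0.3 -2. ] gap 23.6
shift [26.35 -6.32  0.34] turn [0.3 0.2 5.9]
```

Call:
drive_tool:
  targets:
    - [1, 3.5, -0.8, 0, 0, 0, 2]
    - [1, 7, -1.6, 0, 0, 0, 4]
    - [1, 10.5, -2.4, 0, 0, 0, 6]
    - [1, 14, -3.2, 0, 0, 0, 6]
    - [1, 17.5, -4, 0, 0, 0, 6]

```text
clock: 8.78
eef_pos: [0.4794, -0.0391, 0.1292]
tool_rot: [[-0.138, 0.99, -0.001], [0.99, 0.138, -0.0], [-0.0, -0.001, -1.0]]
contact_force: [0.3, 0.8, -2.6]
finger_gap: 0.0237
```

Call:
drive_tool:
  targets:
    - [1, 2.5, -1.0, 0, 0, 0, 0]
    - [1, 5, -1.8, 0, 0, 0, 0]
    - [1, 7, -2.4, 0, 0, 0, 0]
    - [1, 8.5, -2.9, 0, 0, 0, 0]
    - [1, 8.5, -2.9, 0, 0, 0, 0]

```text
clock: 9.2
eef_pos: [0.4382, 0.0432, 0.1294]
tool_rot: [[-0.144, 0.99, -0.001], [0.99, 0.144, 0.0], [0.001, -0.001, -1.0]]
contact_force: [-1.0, 0.4, -4.5]
finger_gap: 0.0236
```

```bash
python3 go.py 424 77.5 130 98.1;python3 - <<'E'
from h import *
snap('wrist','w5');snap('wrist','w5');snap('top','t5')
p=load('t5')[0]; cv2.imwrite('pics/t5c.png',cv2.resize(p[120:270,225:385],None,fx=4,fy=4,interpolation=2)[:,:,::-1])
E
python3 go.py 424 77.5 130 98.1
```

```text
clk 9.20 tcp [438.2  43.2 129.4] yaw 98.3 q [ 41.  24. -59. 122.  27.  49. -26.] F [-1.   0.4 -4.5] gap 23.6
shift [ 3.6  -0.91 -0.05] turn [-0.1 -0.   0.2]
clk 9.35 tcp [440.5  39.3 129.4] yaw 98.0 q [ 41.  24. -59. 122.  28.  49. -26.] F [ 1.   0.5 -3.2] gap 23.7
shift [ 4.01 -1.1  -0.06] turn [-0.   0.  -0.1]
```

View pics/w5.png

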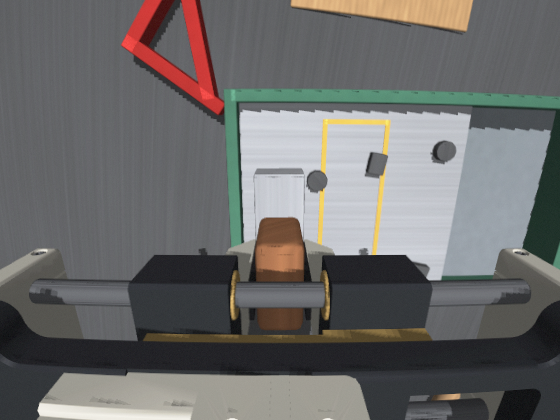

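View pics/t5c.png

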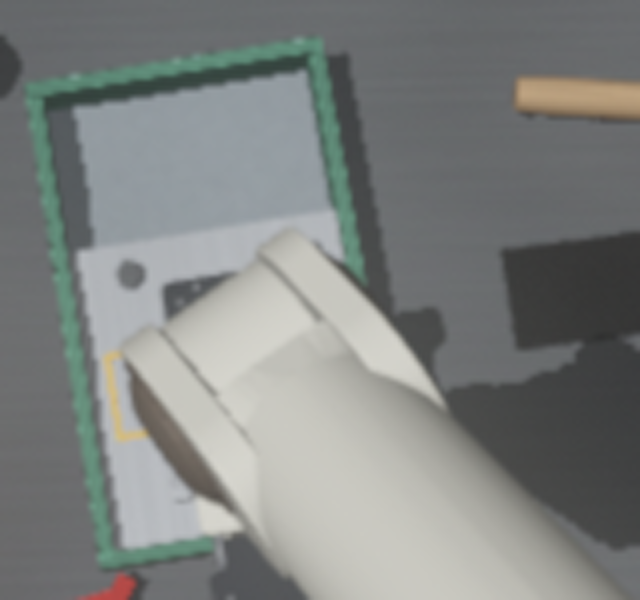

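Wrist view: three slugs at (317,181), (377,163) and (445,151). Outline corners are at (325,121) and (388,122). The scraper is held and aligned over the -x end of the plate.

Run:
```python
from meas import *
p,d,c=load('w5')
print(np.round(ray(c,[[325,121],[388,122]],.030)*1000,1))
o=np.array([500.5,52.3]); a=np.radians(8.1); R=np.array([[np.cos(a),-np.sin(a)],[np.sin(a),np.cos(a)]])
print('pl',np.round((ray(c,[[325,121],[388,122]],.030)[:,:2]*1000-o)@R,1))
print('slugs',np.round((ray(c,[[317,181],[377,163],[445,151]],.036)[:,:2]*1000-o)@R,1))
print('outline pred',proj(c,[np.r_[(o+R@np.array(q))/1000,.03] for q in [[-27,77],[27,77]]]))
p,d,c=load('t5'); 
m=(p.max(2)<62); m[:,:340]=0;m[:,412:]=0;m[:160]=0;m[216:]=0
k=cv2.morphologyEx(m.astype(np.uint8),cv2.MORPH_OPEN,np.ones((7,7)))
for mm,st,ce in comps(k,200): print(st,rect(c,mm,.003))
def P(x,y): return np.round(o+R@np.array([x,y]),1)
print(P(-72,36),P(98,36),P(-72,-36),P(98,-36))
```

```text
[[467.1 123.8  30. ]
 [520.9 131.1  30. ]]
pl [[-23.   75.5]
 [ 31.3  75.1]]
slugs [[-28.7  24.5]
 [ 22.9  40.7]
 [ 82.   51.7]]
outline pred [[320.40963079 119.09414081]
 [383.30073682 119.69065822]]
[ 353  178   47   28 1055] (array([ 558.6, -204.7]), array([ 70.3, 123.1]), np.float32(96.9))
[424.1  77.8] [592.4 101.7] [434.3   6.5] [602.6  30.5]
```

```bash
python3 go.py 428 77.5 63 98.1
```

```text
clk 9.35 tcp [440.5  39.3 129.4] yaw 98.0 q [ 41.  24. -59. 122.  28.  49. -26.] F [ 1.   0.5 -3.2] gap 23.7
shift [ 3.96 -0.7   6.64] turn [-0.   0.  -0.1]
```

Call:
drive_tool:
  targets:
    - [1, 2, -0.3, 0, 0, 0, 0]
    - [1, 3.5, -0.6, 0, 0, 0, 0]
    - [1, 4, -0.7, 0, 0, 0, 0]
    - [1, 4, -0.7, 1.5, 0, 0, 0]
    - [1, 4, -0.7, 3, 0, 0, 0]

```text
clock: 9.77
eef_pos: [0.4295, 0.0777, 0.0996]
tool_rot: [[-0.138, 0.99, 0.002], [0.99, 0.138, -0.001], [-0.001, 0.002, -1.0]]
contact_force: [0.3, -0.1, -4.2]
finger_gap: 0.0242
```

Call:
drive_tool:
  targets:
    - [1, 0, 0, 1, 0, 0, 0]
    - [1, 0, 0, 2, 0, 0, 0]
    - [1, 0, 0, 2.6, 0, 0, 0]
    - [1, 0, 0, 3.1, 0, 0, 0]
    - [1, 0, 0, 3.1, 0, 0, 0]

```text
clock: 10.18
eef_pos: [0.4277, 0.0782, 0.0677]
tool_rot: [[-0.139, 0.99, -0.001], [0.99, 0.139, 0.0], [0.0, -0.001, -1.0]]
contact_force: [-0.3, 0.5, -3.9]
finger_gap: 0.0237
```

```bash
python3 go.py 428 77.5 63 98.1
```

```text
clk 10.18 tcp [427.7  78.2  67.7] yaw 98.0 q [ 30.  29. -52. 125.  35.  42. -38.] F [-0.3  0.5 -3.9] gap 23.7
shift [-0.08  0.02  0.47] turn [-0.1 -0.  -0.1]
```

Call:
drive_tool:
  targets:
    - [1, 0, 0, 0.3, 0, 0, 0]
    - [1, 0, 0, 0.45, 0, 0, 0]
    - [1, 0, 0, 0.45, 0, 0, 0]
    - [1, 0, 1.5, 0.45, 0, 0, 0]
    - [1, 0, 3, 0.45, 0, 0, 0]

```text
clock: 10.6
eef_pos: [0.4575, 0.0823, 0.0642]
tool_rot: [[-0.139, 0.99, -0.0], [0.99, 0.139, -0.001], [-0.001, -0.0, -1.0]]
contact_force: [0.3, 0.7, -4.5]
finger_gap: 0.0237
```

Call:
drive_tool:
  targets:
    - [1, 0, 1.5, 0, 0, 0, 0]
    - [1, 0, 3, 0, 0, 0, 0]
    - [1, 0, 4.5, 0, 0, 0, 0]
    - [1, 0, 6, 0, 0, 0, 0]
    - [1, 0, 7.5, 0, 0, 0, 0]

```text
clock: 11.02
eef_pos: [0.5327, 0.0929, 0.0642]
tool_rot: [[-0.139, 0.99, -0.0], [0.99, 0.139, -0.0], [-0.0, -0.0, -1.0]]
contact_force: [0.0, 0.1, -3.7]
finger_gap: 0.0241
```

Call:
drive_tool:
  targets:
    - [1, 0, 1.5, 0, 0, 0, 0]
    - [1, 0, 3, 0, 0, 0, 0]
    - [1, 0, 4.5, 0, 0, 0, 0]
    - [1, 0, 6, 0, 0, 0, 0]
    - [1, 0, 7, 0, 0, 0, 0]

```text
clock: 11.43
eef_pos: [0.603, 0.1027, 0.0642]
tool_rot: [[-0.138, 0.99, 0.001], [0.99, 0.138, 0.0], [0.0, 0.001, -1.0]]
contact_force: [0.0, -0.6, -3.4]
finger_gap: 0.0241
```

```bash
python3 go.py 428 77.5 63 98.1
python3 - <<'E'
from h import *
snap('top','t6'); snap('scene','s6')
p=load('t6')[0]; cv2.imwrite('pics/t6c.png',cv2.resize(p[120:270,225:385],None,fx=4,fy=4,interpolation=2)[:,:,::-1])
p=load('s6')[0]; cv2.imwrite('pics/s6c.png',cv2.resize(p[170:270,190:340],None,fx=5,fy=5,interpolation=2)[:,:,::-1])
E
```

```text
clk 11.43 tcp [603.  102.7  64.2] yaw 97.9 q [ 21.  43. -47. 101.  39.  53. -34.] F [ 0.  -0.6 -3.4] gap 24.1
shift [ -0.08 -17.68   0.1 ] turn [ 0.1 -0.  -0.2]
```

View pics/t6c.png

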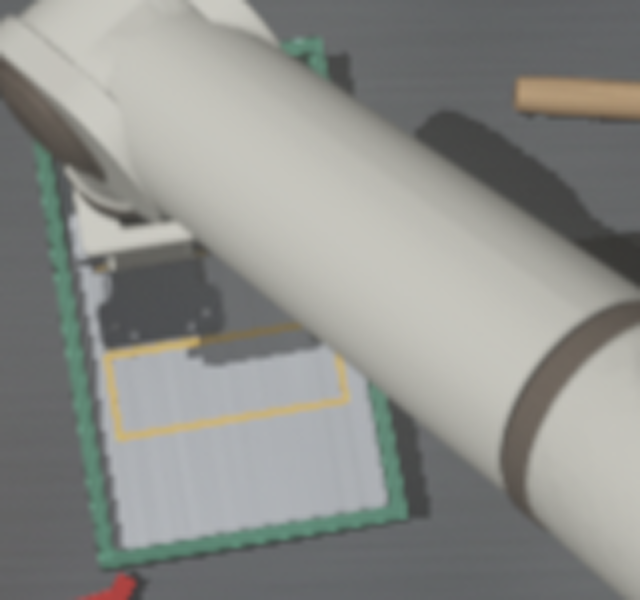

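View pics/s6c.png

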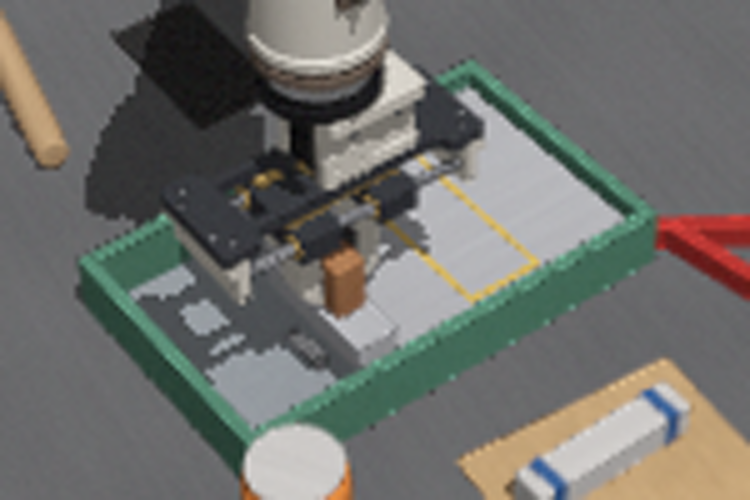

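```bash
python3 go.py 487.5 13.3 110 98.1
```

```text
clk 11.53 tcp [603.3 103.   64.3] yaw 97.9 q [ 21.  43. -47. 101.  39.  53. -34.] F [-0.8 -0.2 -3.9] gap 24.2
shift [ -7.28 -12.69  -4.6 ] turn [ 0.1 -0.  -0.2]
```

Call:
drive_tool:
  targets:
    - [1, 0, 0, -2, 0, 0, 0]
    - [1, 0, 0, -4.5, 0, 0, 0]
    - [1, -2, -3.5, -4.6, 0, 0, 0]
    - [1, -4, -7, -4.6, 0, 0, 0]
    - [1, -6, -10.5, -4.6, 0, 0, 0]

```text
clock: 11.95
eef_pos: [0.5037, 0.0285, 0.1102]
tool_rot: [[-0.14, 0.99, -0.0], [0.99, 0.14, -0.001], [-0.001, -0.0, -1.0]]
contact_force: [1.5, -2.0, -3.6]
finger_gap: 0.0241
```

Call:
drive_tool:
  targets:
    - [1, -0.7, -1.2, 0, 0, 0, 0]
    - [1, -1.3, -2.2, 0, 0, 0, 0]
    - [1, -1.3, -2.2, 0, 0, 0, 0]
    - [1, -1.3, -2.2, 0, 0, 0, 0]
    - [1, -1.3, -2.2, 0, 0, 0, 0]

```text
clock: 12.37
eef_pos: [0.4865, 0.0135, 0.1105]
tool_rot: [[-0.139, 0.99, 0.001], [0.99, 0.139, 0.0], [0.0, 0.002, -1.0]]
contact_force: [-0.7, 0.7, -3.4]
finger_gap: 0.024
```

```bash
python3 go.py 487.5 13.3 64 98.1
python3 - <<'E'
from h import *
snap('wrist','w7')
E
```

```text
clk 12.37 tcp [486.5  13.5 110.5] yaw 98.0 q [ 39.  30. -54. 117.  32.  49. -25.] F [-0.7  0.7 -3.4] gap 24.0
shift [-0.03  0.09  4.65] turn [ 0.1 -0.  -0.1]
```

View pics/w7.png

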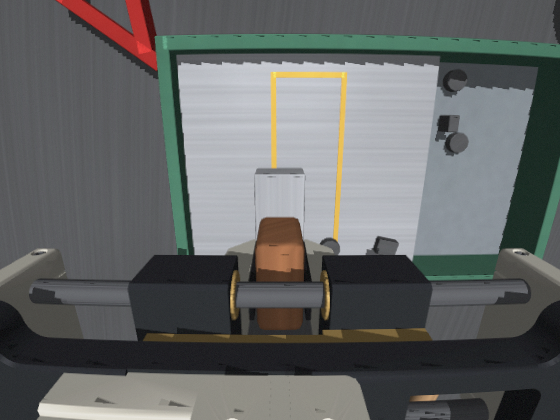

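Wrist view: three slugs lie in the tray at (455,80), (449,124) and (456,143). Two slugs remain ahead of the scraper at (329,246) and (384,246).

Call:
drive_tool:
  targets:
    - [1, 0, 0, 1.5, 0, 0, 0]
    - [1, 0, 0, 3, 0, 0, 0]
    - [1, 0, 0, 4, 0, 0, 0]
    - [1, 0, 0, 4.6, 0, 0, 0]
    - [1, 0, 0, 4.6, 0, 0, 0]

```text
clock: 12.83
eef_pos: [0.4851, 0.0136, 0.0628]
tool_rot: [[-0.14, 0.99, -0.002], [0.99, 0.14, 0.001], [0.001, -0.002, -1.0]]
contact_force: [-0.1, 0.4, -3.7]
finger_gap: 0.0236
```

Call:
drive_tool:
  targets:
    - [1, 0, 1, 0, 0, 0, 0]
    - [1, 0, 2.5, 0, 0, 0, 0]
    - [1, 0, 4, 0, 0, 0, 0]
    - [1, 0, 5.5, 0, 0, 0, 0]
    - [1, 0, 7, 0, 0, 0, 0]

```text
clock: 13.25
eef_pos: [0.5573, 0.0229, 0.0649]
tool_rot: [[-0.139, 0.99, 0.002], [0.99, 0.139, 0.0], [0.0, 0.002, -1.0]]
contact_force: [0.0, -0.3, -3.5]
finger_gap: 0.0241
```

Call:
drive_tool:
  targets:
    - [1, 0, 1.5, 0, 0, 0, 0]
    - [1, 0, 3, 0, 0, 0, 0]
    - [1, 0, 4.2, 0, 0, 0, 0]
    - [1, 0, 5.2, 0, 0, 0, 0]
    - [1, 0, 5.2, 0, 0, 0, 0]

```text
clock: 13.67
eef_pos: [0.6103, 0.0306, 0.0652]
tool_rot: [[-0.138, 0.99, 0.004], [0.99, 0.138, 0.002], [0.001, 0.004, -1.0]]
contact_force: [1.8, -0.8, -3.4]
finger_gap: 0.0238
```

Call:
drive_tool:
  targets:
    - [1, 0, 0, 0, 0, 0, 0]
    - [1, 0, 0, -2, 0, 0, 0]
    - [1, 0, 0, -5, 0, 0, 0]
    - [1, 0, -2, -7, 0, 0, 0]
    - [1, 0, -4, -7, 0, 0, 0]

```text
clock: 14.08
eef_pos: [0.5697, 0.0257, 0.1386]
tool_rot: [[-0.139, 0.99, 0.008], [0.99, 0.139, 0.001], [-0.0, 0.008, -1.0]]
contact_force: [-0.2, 0.2, -3.4]
finger_gap: 0.0238
```

```bash
python3 go.py 560.5 -203 130 100
python3 - <<'E'
from h import *
snap('scene','s7'); snap('wrist','w8')
p=load('s7')[0]; cv2.imwrite('pics/s7c.png',cv2.resize(p[170:270,190:340],None,fx=5,fy=5,interpolation=2)[:,:,::-1])
E
```

```text
clk 14.08 tcp [569.7  25.7 138.6] yaw 98.0 q [ 34.  34. -52. 105.  33.  57. -24.] F [-0.2  0.2 -3.4] gap 23.8
shift [-22.52  -4.1    0.83] turn [ 0.4  0.  -2. ]
```

View pics/s7c.png

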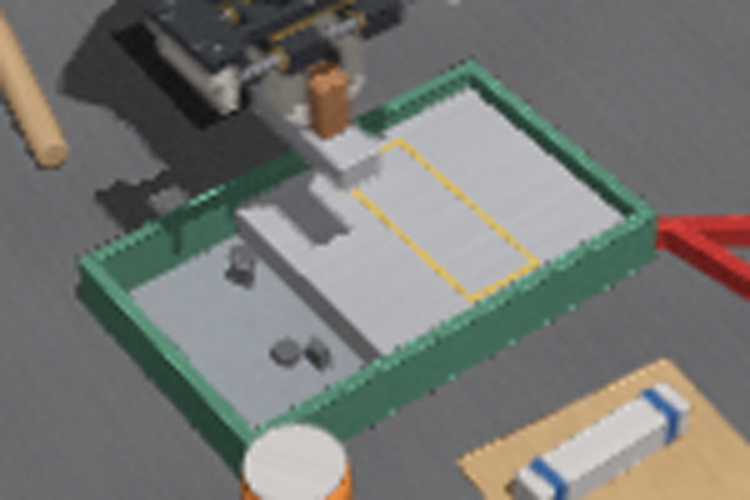

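View pics/w8.png

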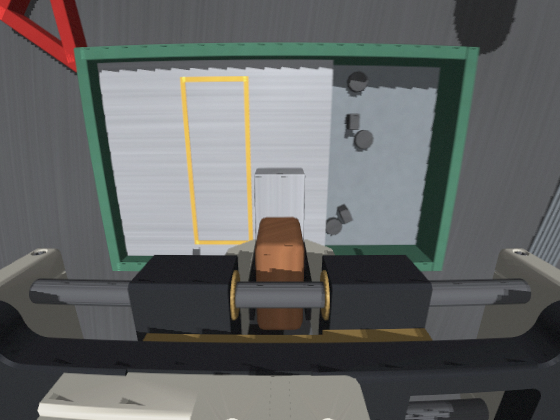

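Scene and wrist views: all five slugs are in the tray (wrist: (357,82), (354,120), (363,139), (345,213), (333,227)). The scraper goes back now.

Call:
drive_tool:
  targets:
    - [1, -3.7, -0.7, 0, 0, 0, -1]
    - [1, -7.4, -1.4, 0, 0, 0, -2]
    - [1, -11.1, -2.1, 0.2, 0, 0, -2]
    - [1, -14.8, -2.8, 0.5, 0, 0, -2]
    - [1, -18.5, -3.5, 0.8, 0, 0, -2]

```text
clock: 14.6
eef_pos: [0.5574, -0.1657, 0.1259]
tool_rot: [[-0.174, 0.985, -0.0], [0.985, 0.174, -0.001], [-0.0, -0.0, -1.0]]
contact_force: [-0.1, 0.1, -3.0]
finger_gap: 0.0244
```

Call:
drive_tool:
  targets:
    - [1, -2, -0.3, 0, 0, 0, 0]
    - [1, -4, -0.6, 0, 0, 0, 0]
    - [1, -4, -0.6, 0, 0, 0, 0]
    - [1, -4, -0.6, 0, 0, 0, 0]
    - [1, -4, -0.6, 0, 0, 0, 0]

```text
clock: 15.02
eef_pos: [0.5587, -0.2032, 0.1258]
tool_rot: [[-0.174, 0.985, -0.0], [0.985, 0.174, 0.001], [0.001, -0.0, -1.0]]
contact_force: [0.1, 1.0, -4.1]
finger_gap: 0.024
```

```bash
python3 go.py 560.5 -203 36 100; python3 -c "
from h import *
snap('top','t8'); p=load('t8')[0]; cv2.imwrite('pics/t8c.png',cv2.resize(p[120:270,225:415],None,fx=4,fy=4,interpolation=2)[:,:,::-1])"
```

```text
clk 15.02 tcp [ 558.7 -203.2  125.8] yaw 100.0 q [ 54.  38. -51. 101.  34.  58.   0.] F [ 0.1  1.  -4.1] gap 24.0
shift [-0.02  0.18  8.98] turn [-0.  -0.1  0. ]
```

View pics/t8c.png

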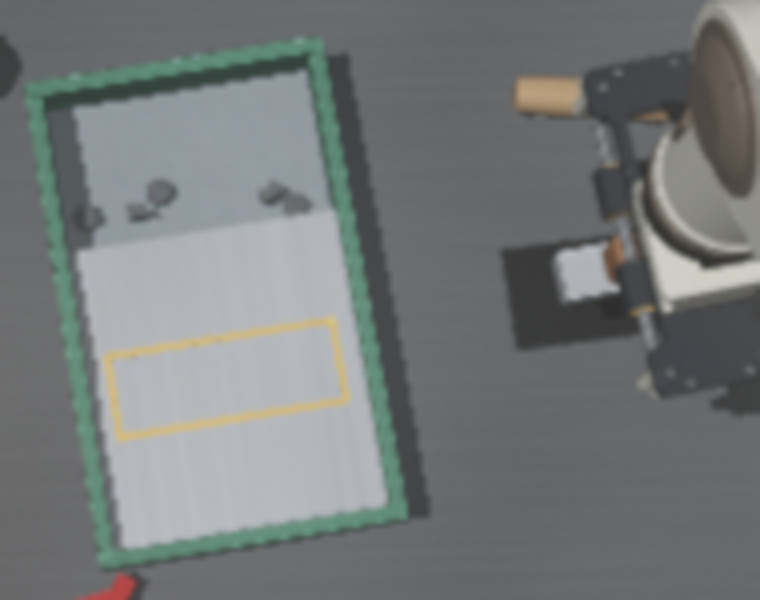

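Top view: plate clear, five slugs in the tray, scraper over its rest at (600,270) in the crop. Lowering.

Call:
drive_tool:
  targets:
    - [1, 0, 0.2, 2.5, 0, 0, 0]
    - [1, 0, 0.2, 5, 0, 0, 0]
    - [1, 0, 0.2, 6.5, 0, 0, 0]
    - [1, 0, 0.2, 7.5, 0, 0, 0]
    - [1, 0, 0.2, 8, 0, 0, 0]

```text
clock: 15.48
eef_pos: [0.5602, -0.2026, 0.0446]
tool_rot: [[-0.175, 0.985, -0.002], [0.985, 0.175, 0.001], [0.002, -0.002, -1.0]]
contact_force: [0.2, 0.5, -4.3]
finger_gap: 0.024
```

Call:
drive_tool:
  targets:
    - [1, 0, 0, 0.4, 0, 0, 0]
    - [1, 0, 0, 0.7, 0, 0, 0]
    - [1, 0, 0, 0.9, 0, 0, 0]
    - [1, 0, 0, 1, 0, 0, 0]
    - [1, 0, 0, 1, 0, 0, 0]

```text
clock: 15.9
eef_pos: [0.5613, -0.2041, 0.0364]
tool_rot: [[-0.173, 0.985, 0.001], [0.985, 0.173, -0.0], [-0.0, 0.001, -1.0]]
contact_force: [0.1, 1.3, -3.7]
finger_gap: 0.0235
```

```bash
python3 go.py 560.5 -203 34.5 100
```

```text
clk 15.90 tcp [ 561.3 -204.1   36.4] yaw 100.0 q [ 50.  44. -45. 103.  40.  50.  -4.] F [ 0.1  1.3 -3.7] gap 23.5
shift [ 0.12 -0.06  0.19] turn [ 0.  0. -0.]
```

Call:
drive_tool:
  targets:
    - [1, 0, 0, 0.1, 0, 0, 0]
    - [1, 0, 0, 0.2, 0, 0, 0]
    - [1, 0, 0, 0.25, 0, 0, 0]
    - [1, 0, 0, 0.25, 0, 0, 0]
    - [0.4, 0, 0, 0.2, 0, 0, 0]

```text
clock: 16.32
eef_pos: [0.5616, -0.2041, 0.0347]
tool_rot: [[-0.173, 0.985, 0.001], [0.985, 0.173, -0.001], [-0.001, 0.001, -1.0]]
contact_force: [-0.0, 0.8, -0.0]
finger_gap: 0.0273
```

Call:
drive_tool:
  targets:
    - [0.4, 0, 0, 0, 0, 0, 0]
    - [0.4, 0, 0, 0, 0, 0, 0]
    - [0.4, 0, 0, -1, 0, 0, 0]
    - [0.4, 0, 0, -4, 0, 0, 0]
    - [0.2, 0, 0, -8, 0, 0, 0]

```text
clock: 16.73
eef_pos: [0.5586, -0.2032, 0.1125]
tool_rot: [[-0.174, 0.985, -0.005], [0.985, 0.174, 0.003], [0.004, -0.005, -1.0]]
contact_force: [1.6, -0.3, 0.3]
finger_gap: 0.0576
```

```bash
python3 go.py 507 271 160
python3 - <<'E'
from meas import *
p,d,c=load('t8'); hsv=cv2.cvtColor(p,cv2.COLOR_RGB2HSV); h,s,v=[hsv[:,:,i].astype(int) for i in range(3)]
y=(h>15)&(h<32)&(s>45)&(v>120); y[:, :240]=0; y[:,325:]=0
yy=np.zeros_like(y)
for m,st,ce in comps(y,10): yy|=m
print(yy.sum(),rect(c,yy,.030))
E
```

```text
clk 16.73 tcp [ 558.6 -203.2  112.5] yaw 100.0 q [ 54.  39. -50. 101.  35.  57.  -0.] F [ 1.6 -0.3  0.3] gap 57.6
shift [47.61  3.14 -4.59] turn [-0.3 -0.2  0. ]
286 (array([501.3,  53.3]), array([ 58.8, 154.8]), np.float32(98.1))
```

Call:
drive_tool:
  targets:
    - [0, 3.6, 0.2, -4, 0, 0, -6.8]
    - [0, 7.2, 0.4, -6, 0, 0, -13.6]
    - [0, 10.8, 0.6, -7, 0, 0, -20.4]
    - [0, 14.4, 0.8, -7, 0, 0, -27.2]
    - [0, 18, 1, -7, 0, 0, -34]

```text
clock: 17.15
eef_pos: [0.5402, -0.0225, 0.1866]
tool_rot: [[-0.699, 0.715, 0.004], [0.715, 0.699, -0.001], [-0.003, 0.002, -1.0]]
contact_force: [0.3, 0.3, -0.3]
finger_gap: 0.0896
```

```bash
python3 go.py 507 265 180 188.9
```

```text
clk 17.15 tcp [540.2 -22.5 186.6] yaw 134.3 q [ 48.  33. -65. 106.  33.  62.  15.] F [ 0.3  0.3 -0.3] gap 89.6
shift [22.88 17.72  0.62] turn [  0.    0.2 -54.6]
```

Call:
drive_tool:
  targets:
    - [0, 2.8, 2.2, 0.3, 0, 0, -6.8]
    - [0, 5.7, 4.4, 0.6, 0, 0, -13.6]
    - [0, 8.6, 6.6, 0.6, 0, 0, -20.4]
    - [0, 11.5, 8.9, 0.6, 0, 0, -27.2]
    - [0, 14.3, 11.1, 0.6, 0, 0, -34]

```text
clock: 17.57
eef_pos: [0.5198, 0.1567, 0.1788]
tool_rot: [[-0.979, 0.202, 0.001], [0.202, 0.979, -0.0], [-0.001, -0.0, -1.0]]
contact_force: [0.1, 0.6, 0.3]
finger_gap: 0.0917
```

```bash
python3 go.py 507 265 180 188.9
```

```text
clk 17.57 tcp [519.8 156.7 178.8] yaw 168.3 q [ 32.  38. -70. 106.  39.  65.  25.] F [0.1 0.6 0.3] gap 91.7
shift [ 3.45 10.34 -0.12] turn [ -0.    0.1 -20.6]
```

Call:
drive_tool:
  targets:
    - [0, 1.0, 3.2, 0, 0, 0, -6.8]
    - [0, 2, 6.4, 0, 0, 0, -13.6]
    - [0, 3, 9, 0, 0, 0, -20.4]
    - [0, 3.4, 10.3, 0, 0, 0, -20.6]
    - [0, 3.4, 10.3, 0, 0, 0, -20.6]

```text
clock: 17.98
eef_pos: [0.5066, 0.2677, 0.1792]
tool_rot: [[-0.988, -0.156, 0.0], [-0.156, 0.988, 0.003], [-0.001, 0.003, -1.0]]
contact_force: [-0.3, -0.7, -0.2]
finger_gap: 0.092
```

```bash
python3 - <<'E'
from h import *
snap('wrist','w9');snap('wrist','w9')
snap('top','t9')
E
python3 go.py 507 271 35 188.9
```

```text
clk 18.13 tcp [508.7 261.9 178.1] yaw -171.5 q [ 20.  42. -72. 102.  43.  69.  33.] F [0.4 0.7 0.2] gap 91.9
shift [ 0.03  0.94 14.31] turn [-0.1  0.  -0.4]
```

View pics/w9.png

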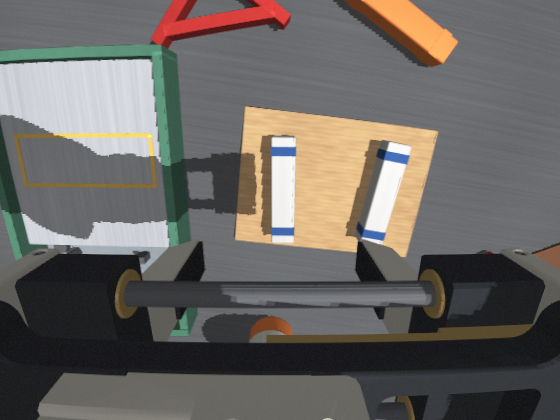

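View pics/t9.png

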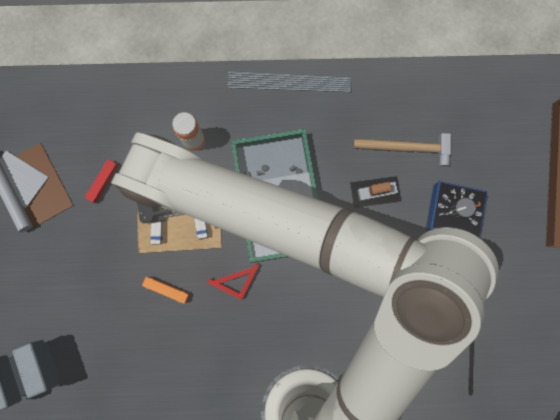

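Wrist view: bar A at (283,190) and bar B at (385,190), both on the mat. Top view: scraper standing on its rest at (380,189).

```bash
cat > bars.py <<'E'
from meas import *
import sys
def bars(fn):
    p,d,c=load(fn); hsv=cv2.cvtColor(p,cv2.COLOR_RGB2HSV); h,s,v=[hsv[:,:,i].astype(int) for i in range(3)]
    b=(h>105)&(h<125)&(s>130); b[248:]=0
    out=[]
    for m,st,ce in comps(b,20): out.append(ray(c,ce,.027)[0][:2]*1000); print('band',st[4],np.round(ce),np.round(out[-1],1))
    for i in range(len(out)):
        for j in range(i):
            e=out[i]-out[j]
            if 80<np.linalg.norm(e)<115: print('bar c',np.round((out[i]+out[j])/2,1),'len',round(np.linalg.norm(e),1),'ang',round(np.degrees(np.arctan2(e[1],e[0]))%180,1))
    m=(s<60)&(v>150); m[248:]=0; m[:,:230]=0
    for mm,st,ce in comps(m,150): print('white',st,rect(c,mm,.029))
bars(sys.argv[1])
E
python3 bars.py w9
python3 - <<'E'
from meas import *
p,d,c=load('w9'); hsv=cv2.cvtColor(p,cv2.COLOR_RGB2HSV); h,s,v=[hsv[:,:,i].astype(int) for i in range(3)]
y=(h>15)&(h<32)&(s>90); y[:120]=0; y[200:]=0; y[:,165:]=0
yy=np.zeros_like(y)
for m,st,ce in comps(y,10): yy|=m
print(yy.sum(),rect(c,yy,.030))
E
```

```text
band 192 [282. 152.] [463.8 262.9]
band 248 [393. 156.] [450.4 379.6]
band 189 [370. 234.] [540.7 377.3]
band 154 [282. 231.] [552.6 276.8]
bar c [495.6 378.5] len 90.3 ang 178.6
bar c [508.2 269.9] len 89.9 ang 8.9
bar c [546.7 327.1] len 101.2 ang 96.8
white [271 137  25  10 245] (array([453.3, 261.8]), array([ 9.2, 25. ]), np.float32(98.7))
white [ 365  142   46   94 1834] (array([487.2, 382.4]), array([ 26.6, 103. ]), np.float32(178.1))
white [ 271  156   25   79 1691] (array([511.8, 270.8]), array([25.7, 88.4]), np.float32(8.7))
white [271 235  23   8 162] (array([561.1, 277.5]), array([ 8.7, 25.2]), np.float32(98.7))
1347 (array([503.7,  53. ]), array([ 58.1, 154.3]), np.float32(97.7))
```

```bash
python3 go.py 508 270.5 9 188.9
```

```text
clk 18.13 tcp [508.7 261.9 178.1] yaw -171.5 q [ 20.  42. -72. 102.  43.  69.  33.] F [0.4 0.7 0.2] gap 91.9
shift [-0.06  0.88 16.91] turn [-0.1  0.  -0.4]
```

Call:
drive_tool:
  targets:
    - [0.4, 0, 0.8, 3, 0, 0, 0]
    - [0.4, 0, 0.8, 6.5, 0, 0, 0]
    - [0.4, 0, 0.8, 10, 0, 0, 0]
    - [0.4, 0, 0.8, 12, 0, 0, 0]
    - [0.4, 0, 0.8, 12, 0, 0, 0]

```text
clock: 18.55
eef_pos: [0.5056, 0.2662, 0.0536]
tool_rot: [[-0.989, -0.146, -0.006], [-0.146, 0.989, -0.005], [0.007, -0.004, -1.0]]
contact_force: [0.6, -1.0, -0.3]
finger_gap: 0.0628
```

```bash
python3 go.py 508 270.5 9 188.9
```

```text
clk 18.55 tcp [505.6 266.2  53.6] yaw -171.6 q [ 14.  50. -62. 106.  53.  59.  27.] F [ 0.6 -1.  -0.3] gap 62.8
shift [-0.33  0.41  4.46] turn [-0.2 -0.4 -0.5]
```

Call:
drive_tool:
  targets:
    - [0.4, 0, 0, 0, 0, 0, 0]
    - [0.4, 0, 0, 1.5, 0, 0, 0]
    - [0.4, 0, 0, 3, 0, 0, 0]
    - [0.4, 0, 0, 4, 0, 0, 0]
    - [0.4, 0, 0, 4.3, 0, 0, 0]

```text
clock: 18.97
eef_pos: [0.5067, 0.2697, 0.0134]
tool_rot: [[-0.989, -0.149, -0.001], [-0.149, 0.989, -0.001], [0.002, -0.001, -1.0]]
contact_force: [-0.7, 0.6, 0.0]
finger_gap: 0.0552
```

Call:
drive_tool:
  targets:
    - [0.4, 0, 0, 0, 0, 0, 0]
    - [0.4, 0, 0, 0, 0, 0, 0]
    - [0.4, 0, 0, 0, 0, 0, 0]
    - [0.4, 0, 0, 0, 0, 0, 0]
    - [0.4, 0, 0, 0, 0, 0, 0]

```text
clock: 19.38
eef_pos: [0.5075, 0.2711, 0.0155]
tool_rot: [[-0.989, -0.149, 0.001], [-0.149, 0.989, 0.0], [-0.001, 0.0, -1.0]]
contact_force: [0.3, -0.1, -0.6]
finger_gap: 0.0553
```

```bash
python3 go.py 508 270.5 9 188.9
```

```text
clk 19.38 tcp [507.5 271.1  15.5] yaw -171.4 q [ 12.  53. -60. 106.  56.  56.  25.] F [ 0.3 -0.1 -0.6] gap 55.3
shift [-0.04 -0.06  0.65] turn [ 0.   0.1 -0.3]
```

Settled; lower 5 mm more, then grip and lift.

Call:
drive_tool:
  targets:
    - [0.4, 0, 0, 0.3, 0, 0, 0]
    - [0.4, 0, 0, 0.5, 0, 0, 0]
    - [1, 0, 0, 0.5, 0, 0, 0]
    - [1, 0, 0, 0.5, 0, 0, 0]
    - [1, 0, 0, 0.5, 0, 0, 0]

```text
clock: 19.8
eef_pos: [0.5071, 0.2708, 0.01]
tool_rot: [[-0.989, -0.149, -0.0], [-0.149, 0.989, 0.0], [0.0, 0.0, -1.0]]
contact_force: [0.6, 0.2, 0.9]
finger_gap: 0.0393
```

Call:
drive_tool:
  targets:
    - [1, 0, 0, 0, 0, 0, 0]
    - [1, 0, 0, 0, 0, 0, 0]
    - [1, 0, 0, 0, 0, 0, 0]
    - [1, 0, 0, 0, 0, 0, 0]
    - [1, 0, 0, -0.5, 0, 0, 0]

```text
clock: 20.22
eef_pos: [0.5066, 0.2702, 0.0143]
tool_rot: [[-0.989, -0.149, -0.001], [-0.149, 0.989, -0.001], [0.002, -0.001, -1.0]]
contact_force: [0.4, 0.4, -2.2]
finger_gap: 0.0259
```

Call:
drive_tool:
  targets:
    - [1, 0, 0, -1, 0, 0, 0]
    - [1, 0, 0, -2, 0, 0, 0]
    - [1, 0, 0, -3, 0, 0, 0]
    - [1, 0, 0, -3, 0, 0, 0]
    - [1, 0, 0, -3, 0, 0, 0]

```text
clock: 20.63
eef_pos: [0.5079, 0.2711, 0.0462]
tool_rot: [[-0.989, -0.149, 0.002], [-0.149, 0.989, 0.001], [-0.002, 0.0, -1.0]]
contact_force: [0.5, 0.2, -2.1]
finger_gap: 0.0257
```

Call:
drive_tool:
  targets:
    - [1, 0, 0, 0, 0, 0, 0]
    - [1, 0, 0, 0, 0, 0, 0]
    - [1, 0, 0, 0, 0, 0, 0]
    - [1, 0, 0, 0, 0, 0, 0]
    - [1, 0, 0, 0, 0, 0, 0]

```text
clock: 21.05
eef_pos: [0.507, 0.2707, 0.0447]
tool_rot: [[-0.989, -0.149, -0.0], [-0.149, 0.989, -0.0], [0.0, -0.0, -1.0]]
contact_force: [-0.6, -1.3, -1.2]
finger_gap: 0.0258
```

```bash
python3 go.py 508 270.5 9 188.9
```

```text
clk 21.05 tcp [507.  270.7  44.7] yaw -171.4 q [ 13.  51. -62. 106.  54.  58.  26.] F [-0.6 -1.3 -1.2] gap 25.8
shift [-0.1  -0.04  3.57] turn [-0.  -0.  -0.3]
```

Run:
```python
from h import *
F=[]
for i in range(10):
    capture('wrist'); F.append(manip.sense()['contact_force'][2])
print(np.round(F,1),np.mean(F))
```

```text
[-1.8 -1.9 -1.8 -1.6 -2.1 -1.4 -2.  -2.  -2.5 -2. ] -1.9068033918164147
```

1.9 N means this bar is the hollow one, so it goes back where it was.

Call:
drive_tool:
  targets:
    - [1, 0, 0, 1, 0, 0, 0]
    - [1, 0, 0, 2, 0, 0, 0]
    - [1, 0, 0, 3, 0, 0, 0]
    - [1, 0, 0, 3.4, 0, 0, 0]
    - [1, 0, 0, 3.4, 0, 0, 0]

```text
clock: 21.97
eef_pos: [0.5065, 0.2704, 0.0101]
tool_rot: [[-0.989, -0.15, -0.001], [-0.15, 0.989, -0.001], [0.001, -0.001, -1.0]]
contact_force: [0.3, 1.1, -2.4]
finger_gap: 0.0259
```

Call:
drive_tool:
  targets:
    - [1, 0, 0, 0, 0, 0, 0]
    - [0.4, 0, 0, 0, 0, 0, 0]
    - [0.4, 0, 0, 0, 0, 0, 0]
    - [0.4, 0, 0, 0, 0, 0, 0]
    - [0.4, 0, 0, 0, 0, 0, 0]

```text
clock: 22.38
eef_pos: [0.5073, 0.2709, 0.0111]
tool_rot: [[-0.989, -0.149, 0.0], [-0.149, 0.989, 0.0], [-0.0, 0.0, -1.0]]
contact_force: [0.8, 0.0, 0.4]
finger_gap: 0.0478
```

Call:
drive_tool:
  targets:
    - [0.4, 0, 0, -1, 0, 0, 0]
    - [0.4, 0, 0, -3, 0, 0, 0]
    - [0.4, 0, 0, -6, 0, 0, 0]
    - [0.4, 0, 0, -9, 0, 0, 0]
    - [0.4, 0, 0, -11, 0, 0, 0]

```text
clock: 22.8
eef_pos: [0.5076, 0.2719, 0.1244]
tool_rot: [[-0.989, -0.15, 0.002], [-0.15, 0.989, 0.002], [-0.002, 0.001, -1.0]]
contact_force: [0.1, 0.6, -0.5]
finger_gap: 0.0551
```

```bash
python3 -c "
from h import *
for i in range(3): snap('wrist','w10')"; python3 bars.py w10; python3 go.py 495.6 380 110 178.6
```

```text
band 290 [277. 154.] [462.2 265. ]
band 378 [406. 160.] [450.1 379.1]
band 64 [368. 244.] [534.8 364.6]
band 84 [277. 246.] [549.7 277.7]
bar c [456.2 322. ] len 114.8 ang 96.1
bar c [492.5 371.9] len 85.9 ang 170.3
bar c [506.  271.3] len 88.4 ang 8.3
bar c [542.2 321.2] len 88.2 ang 99.7
white [263 136  30  13 385] (array([452.2, 263.9]), array([10.1, 25. ]), np.float32(98.5))
white [400 142  30  22 340] (array([440.6, 384.3]), array([13.2, 28.4]), np.float32(77.9))
white [263 158  30  90 463] (array([507.8, 272.3]), array([25.3, 84.9]), np.float32(8.6))
white [ 373  164   52   84 2221] (array([494.7, 381.7]), array([26.2, 81.2]), np.float32(177.4))
clk 22.95 tcp [508.3 271.6 123.4] yaw -171.4 q [ 16.  46. -68. 104.  48.  64.  30.] F [ 0.5  0.3 -0.1] gap 55.1
shift [-0.35 10.91  1.35] turn [ 0.1  0.2 10. ]
```

View pics/w10.png

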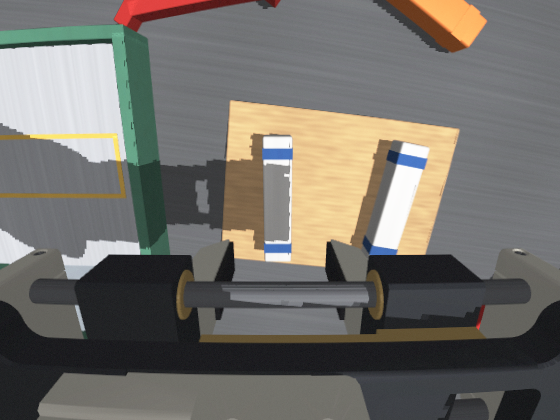

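Wrist view: bar A is back on the mat at (277,200), and bar B is undisturbed at (397,205).

Call:
drive_tool:
  targets:
    - [0.2, 0, 3.5, 0, 0, 0, 5]
    - [0.2, -0.2, 7, 0, 0, 0, 10]
    - [0.4, -0.3, 10, 0, 0, 0, 10]
    - [0.4, -0.3, 11, 0, 0, 0, 10]
    - [0.4, -0.3, 11, 0, 0, 0, 10]

```text
clock: 23.37
eef_pos: [0.4913, 0.3834, 0.1207]
tool_rot: [[-1.0, 0.019, -0.001], [0.019, 1.0, 0.002], [0.001, 0.002, -1.0]]
contact_force: [0.0, 0.7, 0.1]
finger_gap: 0.0562
```

```bash
python3 -c "
from h import *
for i in range(4): snap('wrist','w11')"; python3 bars.py w11; python3 go.py 495.6 381 70 178.4
```

```text
band 300 [284. 160.] [450.9 383.9]
band 388 [154. 176.] [461.3 269.4]
white [269 142  30  13 360] (array([440.1, 384.1]), array([10. , 24.6]), np.float32(88.6))
white [269 166  30  82 720] (array([493.3, 382.7]), array([25.1, 76. ]), np.float32(178.3))
clk 23.57 tcp [494.2 377.8 120.1] yaw 178.5 q [  2.  48. -63.  97.  46.  66.  14.] F [-0.2 -0.   0.5] gap 55.0
shift [-0.13  0.33  5.01] turn [-0.1 -0.   0.1]
```

View pics/w11.png

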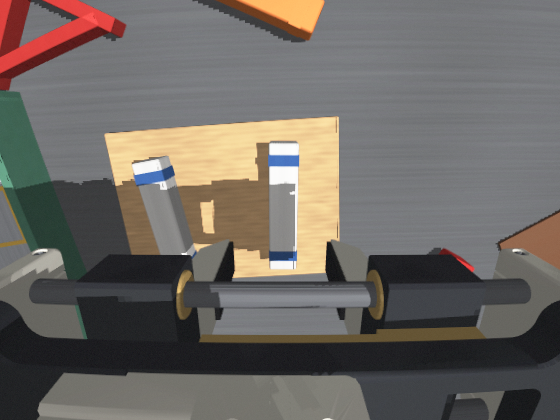

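Wrist view: bar B lies at (284,205), between the fingers. Descending.

Call:
drive_tool:
  targets:
    - [0.4, -0.1, 0.4, 3, 0, 0, 0]
    - [0.4, -0.1, 0.4, 6, 0, 0, 0]
    - [0.4, -0.1, 0.4, 8, 0, 0, 0]
    - [0.4, -0.1, 0.4, 9.5, 0, 0, 0]
    - [0.4, -0.1, 0.4, 10, 0, 0, 0]

```text
clock: 23.98
eef_pos: [0.4945, 0.381, 0.0182]
tool_rot: [[-1.0, 0.027, -0.003], [0.027, 1.0, -0.003], [0.003, -0.003, -1.0]]
contact_force: [-0.1, -0.9, -0.5]
finger_gap: 0.055
```

Call:
drive_tool:
  targets:
    - [0.4, 0, 0, 0, 0, 0, 0]
    - [0.4, 0, 0, 0, 0, 0, 0]
    - [0.4, 0, 0, 0, 0, 0, 0]
    - [0.4, 0, 0, 0, 0, 0, 0]
    - [0.4, 0, 0, 0, 0, 0, 0]

```text
clock: 24.4
eef_pos: [0.4954, 0.3845, 0.0222]
tool_rot: [[-1.0, 0.025, 0.002], [0.025, 1.0, 0.001], [-0.002, 0.001, -1.0]]
contact_force: [0.0, 0.3, 0.3]
finger_gap: 0.0551
```

```bash
python3 go.py 496 382.3 10 178.4
```

```text
clk 24.40 tcp [495.4 384.5  22.2] yaw 178.6 q [ -2.  54. -57.  99.  53.  58.  10.] F [0.  0.3 0.3] gap 55.1
shift [-0.06 -0.22  1.22] turn [0.1 0.1 0.2]
```

Call:
drive_tool:
  targets:
    - [0.4, 0, -0.1, 0.6, 0, 0, 0]
    - [0.4, 0, -0.2, 1, 0, 0, 0]
    - [0.4, 0, -0.2, 1.1, 0, 0, 0]
    - [1, 0, -0.2, 1.1, 0, 0, 0]
    - [1, 0, -0.2, 1.1, 0, 0, 0]

```text
clock: 24.82
eef_pos: [0.4946, 0.3819, 0.0098]
tool_rot: [[-1.0, 0.025, -0.0], [0.025, 1.0, -0.0], [0.0, -0.0, -1.0]]
contact_force: [-0.6, -0.8, 0.3]
finger_gap: 0.0461
```

Call:
drive_tool:
  targets:
    - [1, 0, 0, 0, 0, 0, 0]
    - [1, 0, 0, 0, 0, 0, 0]
    - [1, 0, 0, 0, 0, 0, 0]
    - [1, 0, 0, 0, 0, 0, 0]
    - [1, 0, 0, 0, 0, 0, 0]

```text
clock: 25.23
eef_pos: [0.4948, 0.3816, 0.0101]
tool_rot: [[-1.0, 0.025, 0.0], [0.025, 1.0, -0.001], [-0.0, -0.001, -1.0]]
contact_force: [-0.3, -1.9, 1.9]
finger_gap: 0.0258
```

```bash
python3 go.py 496 382.3 10 178.4
```

```text
clk 25.23 tcp [494.8 381.6  10.1] yaw 178.6 q [ -2.  55. -56.  99.  54.  57.   9.] F [-0.3 -1.9  1.9] gap 25.8
shift [-0.12  0.07  0.01] turn [-0.   0.   0.2]
```

Call:
drive_tool:
  targets:
    - [1, 0, 0, -1, 0, 0, 0]
    - [1, 0, 0, -2.5, 0, 0, 0]
    - [1, 0, 0, -5, 0, 0, 0]
    - [1, 0, 0, -8, 0, 0, 0]
    - [1, 0, 0, -10, 0, 0, 0]

```text
clock: 25.65
eef_pos: [0.4946, 0.3829, 0.1131]
tool_rot: [[-1.0, 0.024, 0.001], [0.024, 1.0, 0.002], [-0.001, 0.002, -1.0]]
contact_force: [0.5, 1.1, -5.9]
finger_gap: 0.0255
```

```bash
python3 - <<'E'
from h import *
F=[]
for i in range(8):
    p,d=capture('wrist'); F.append(manip.sense()['contact_force'][2])
print(np.round(F,1),np.mean(F)); print(manip.sense()['finger_gap'])
cv2.imwrite('pics/w12.png',p[:,:,::-1])
E
python3 go.py 502 120 130 98.1
```

```text
[-2.2 -5.7 -6.5 -7.2 -6.9 -5.9 -7.4 -6. ] -5.965089416999759
0.025854905880018667
clk 26.05 tcp [494.  380.8 108.1] yaw 178.6 q [  1.  49. -62.  97.  47.  65.  14.] F [ 0.5  0.2 -6. ] gap 25.9
shift [ -1.44 -26.06  -2.14] turn [-0.2 -0.  80.5]
```

View pics/w12.png

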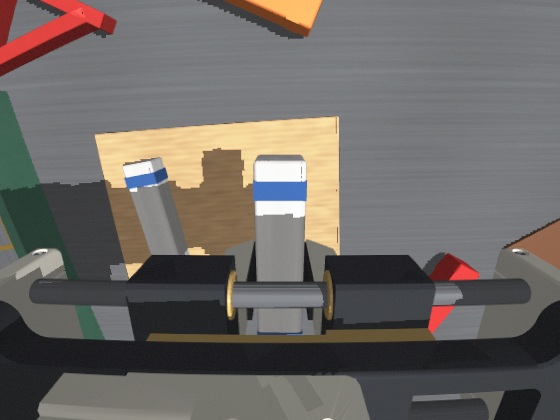

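The load is about 6.2 N, so bar B is the solid one (wrist view: held squarely at (280,230)). Carrying it to the plate.

Call:
drive_tool:
  targets:
    - [1, 0, -1, -2, 0, 0, 6]
    - [1, -0.2, -4, -3, 0, 0, 13]
    - [1, -0.4, -7, -3, 0, 0, 20]
    - [1, -0.6, -10, -3, 0, 0, 27]
    - [1, -0.7, -13, -3, 0, 0, 34]

```text
clock: 26.47
eef_pos: [0.498, 0.2503, 0.1391]
tool_rot: [[-0.812, 0.584, -0.001], [0.584, 0.812, -0.0], [0.001, -0.001, -1.0]]
contact_force: [0.6, -0.5, -6.4]
finger_gap: 0.0257
```

```bash
python3 go.py 502.5 53 135 98.1
```

```text
clk 26.47 tcp [498.  250.3 139.1] yaw 144.3 q [ 15.  38. -61. 106.  38.  60.  -7.] F [ 0.6 -0.5 -6.4] gap 25.7
shift [-11.89 -15.75   0.41] turn [-0.1 -0.  46.2]
```

Call:
drive_tool:
  targets:
    - [1, -2.2, -3, 0, 0, 0, 7]
    - [1, -4.4, -6, 0, 0, 0, 14]
    - [1, -6.6, -9, 0, 0, 0, 21]
    - [1, -8.8, -12, 0, 0, 0, 28]
    - [1, -10.5, -14, 0, 0, 0, 35]

```text
clock: 26.88
eef_pos: [0.5015, 0.0726, 0.1387]
tool_rot: [[-0.327, 0.945, -0.003], [0.945, 0.327, -0.002], [-0.001, -0.004, -1.0]]
contact_force: [0.5, -0.9, -6.9]
finger_gap: 0.0251
```

```bash
python3 go.py 502.5 53 135 98.1
```

```text
clk 26.88 tcp [501.5  72.6 138.7] yaw 109.1 q [ 33.  29. -56. 113.  30.  54. -19.] F [ 0.5 -0.9 -6.9] gap 25.1
shift [-1.88 -0.54  0.38] turn [-0.2  0.1 11. ]
```

Call:
drive_tool:
  targets:
    - [1, -1, -0.3, 0, 0, 0, 6]
    - [1, -1.9, -0.5, 0, 0, 0, 11]
    - [1, -1.9, -0.5, 0, 0, 0, 11]
    - [1, -1.9, -0.5, 0, 0, 0, 11]
    - [1, -1.9, -0.5, 0, 0, 0, 11]

```text
clock: 27.3
eef_pos: [0.5042, 0.0587, 0.1397]
tool_rot: [[-0.153, 0.988, -0.001], [0.988, 0.153, 0.001], [0.001, -0.0, -1.0]]
contact_force: [-0.8, -0.2, -7.1]
finger_gap: 0.0257
```

```bash
python3 - <<'E'
from meas import *
for i in range(3): p,d,c=snap('wrist','w13')
print(np.round((ray(c,[[0,0]],.03)),2))
E
python3 go.py 502.5 53 40 98.1
```

```text
[[0.24 0.2  0.03]]
clk 27.45 tcp [504.4  58.7 139.9] yaw 98.8 q [ 33.  28. -53. 113.  28.  53. -26.] F [-0.  -0.7 -6.1] gap 25.8
shift [-0.55 -0.27  9.99] turn [-0.  -0.1  0.7]
```

View pics/w13.png

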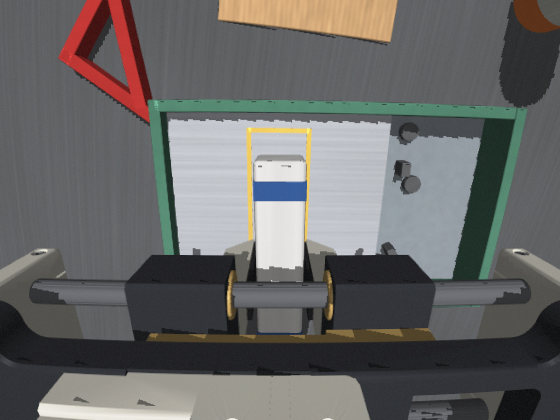

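Wrist view: the bar hangs over the outline, whose far corners are at (249,129) and (310,130). Plate clear.

```bash
python3 - <<'E'
from meas import *
p,d,c=load('w13'); q=ray(c,[[249,129],[310,130]],.03)[:,:2]*1000
e=q[1]-q[0]; u=e/np.linalg.norm(e); print(q.round(1),np.linalg.norm(e),np.degrees(np.arctan2(*e[::-1])))
print('centre',q.mean(0)+77*np.array([u[1],-u[0]]), q.mean(0)+77*np.array([.141,-.99]))
hsv=cv2.cvtColor(p,cv2.COLOR_RGB2HSV); h,s,v=[hsv[:,:,i].astype(int) for i in range(3)]
y=(h>15)&(h<32)&(s>110)&(v>120); y[:115]=0; y[140:]=0; y[:,:235]=0;y[:,325:]=0
vs,us=np.nonzero(y); print(us.min(),us.max(),vs.min())
for px in (us.min(),us.max()):print(ray(c,[[px,130]],.03)*1000)
E
python3 go.py 503.5 53 40 98.1
```

```text
[[467.2 124.7]
 [521.1 132.1]] 54.4657122868754 7.827418078767153
centre [504.63501523  52.13802478] [505.00541101  52.19059902]
247 311 128
[[465.50882161 123.58081456  30.        ]]
[[522.0108501  132.26808281  30.        ]]
clk 27.45 tcp [504.4  58.7 139.9] yaw 98.8 q [ 33.  28. -53. 113.  28.  53. -26.] F [-0.  -0.7 -6.1] gap 25.8
shift [-0.56 -0.17  9.99] turn [-0.  -0.1  0.7]
```

Call:
drive_tool:
  targets:
    - [1, -0.6, -0.1, 2, 0, 0, 0.7]
    - [1, -0.6, -0.1, 4.5, 0, 0, 0.7]
    - [1, -0.6, -0.1, 6.5, 0, 0, 0.7]
    - [1, -0.6, -0.1, 8, 0, 0, 0.7]
    - [1, -0.6, -0.1, 8.5, 0, 0, 0.7]

```text
clock: 27.87
eef_pos: [0.5028, 0.0517, 0.0527]
tool_rot: [[-0.139, 0.99, -0.004], [0.99, 0.139, 0.0], [0.001, -0.004, -1.0]]
contact_force: [-0.7, -0.4, -6.8]
finger_gap: 0.0259
```

Call:
drive_tool:
  targets:
    - [1, 0, 0, 0, 0, 0, 0]
    - [1, 0, 0, 0, 0, 0, 0]
    - [1, 0, 0, 0, 0, 0, 0]
    - [1, 0, 0, 0, 0, 0, 0]
    - [1, 0, 0, 0, 0, 0, 0]

```text
clock: 28.28
eef_pos: [0.5054, 0.0513, 0.0559]
tool_rot: [[-0.137, 0.991, 0.002], [0.991, 0.137, -0.0], [-0.0, 0.002, -1.0]]
contact_force: [-0.5, -0.5, -5.7]
finger_gap: 0.0253
```

```bash
python3 go.py 503.5 52.7 37.3 98.1
```

```text
clk 28.28 tcp [505.4  51.3  55.9] yaw 97.9 q [ 28.  35. -46. 116.  36.  44. -32.] F [-0.5 -0.5 -5.7] gap 25.3
shift [ 0.17 -0.17  1.86] turn [ 0.1  0.  -0.2]
```

Call:
drive_tool:
  targets:
    - [1, 0.1, -0.1, 0.6, 0, 0, 0]
    - [1, 0.1, -0.1, 1.1, 0, 0, 0]
    - [1, 0.1, -0.1, 1.5, 0, 0, 0]
    - [1, 0.1, -0.1, 1.75, 0, 0, 0]
    - [1, 0.1, -0.1, 1.85, 0, 0, 0]

```text
clock: 28.7
eef_pos: [0.5029, 0.0519, 0.037]
tool_rot: [[-0.137, 0.991, -0.001], [0.991, 0.137, -0.002], [-0.002, -0.002, -1.0]]
contact_force: [-7.4, -3.4, 20.2]
finger_gap: 0.0256
```

Call:
drive_tool:
  targets:
    - [1, 0, 0, 0, 0, 0, 0]
    - [1, 0, 0, 0, 0, 0, 0]
    - [1, 0, 0, 0, 0, 0, 0]
    - [1, 0, 0, 0, 0, 0, 0]
    - [1, 0, 0, 0, 0, 0, 0]

```text
clock: 29.12
eef_pos: [0.5029, 0.0518, 0.0371]
tool_rot: [[-0.137, 0.991, -0.001], [0.991, 0.137, -0.002], [-0.001, -0.001, -1.0]]
contact_force: [-4.6, -1.7, 5.3]
finger_gap: 0.0261
```

```bash
python3 go.py 503.5 52.7 37.1 98.1
```

```text
clk 29.12 tcp [502.9  51.8  37.1] yaw 97.9 q [ 27.  37. -45. 116.  38.  43. -34.] F [-4.6 -1.7  5.3] gap 26.1
shift [ 0.08  0.07 -0.  ] turn [-0.1  0.1 -0.2]
```

Seated at the expected height with light contact, so releasing and lifting.

Call:
drive_tool:
  targets:
    - [0.6, 0, 0, 0, 0, 0, 0]
    - [0.4, 0, 0, 0, 0, 0, 0]
    - [0.4, 0, 0, 0, 0, 0, 0]
    - [0.4, 0, 0, 0, 0, 0, 0]
    - [0.4, 0, 0, -0.5, 0, 0, 0]

```text
clock: 29.53
eef_pos: [0.5032, 0.0521, 0.0411]
tool_rot: [[-0.137, 0.991, -0.001], [0.991, 0.137, 0.0], [0.0, -0.001, -1.0]]
contact_force: [0.1, -0.7, -0.0]
finger_gap: 0.0528
```

Call:
drive_tool:
  targets:
    - [0.4, 0, 0, -1.5, 0, 0, 0]
    - [0.4, 0, 0, -4, 0, 0, 0]
    - [0.4, 0, 0, -8, 0, 0, 0]
    - [0.2, -1, 0, -11, 0, 0, 0]
    - [0, -3, 0, -12, 0, 0, 0]

```text
clock: 29.95
eef_pos: [0.5099, 0.0259, 0.1665]
tool_rot: [[-0.143, 0.99, 0.007], [0.99, 0.143, 0.002], [0.001, 0.007, -1.0]]
contact_force: [0.9, 0.7, -0.1]
finger_gap: 0.0644
```

```bash
python3 -c "
from h import *
snap('wrist','w14');snap('wrist','w14')"; python3 go.py 500.5 -407.7 160 98
```

```text
clk 30.05 tcp [510.1  19.3 164.1] yaw 97.7 q [ 39.  26. -54. 112.  26.  55. -21.] F [ 1.2  0.5 -1.1] gap 71.9
shift [-42.19  -6.64   0.51] turn [ 0.3  0.2 -0.3]
```

View pics/w14.png

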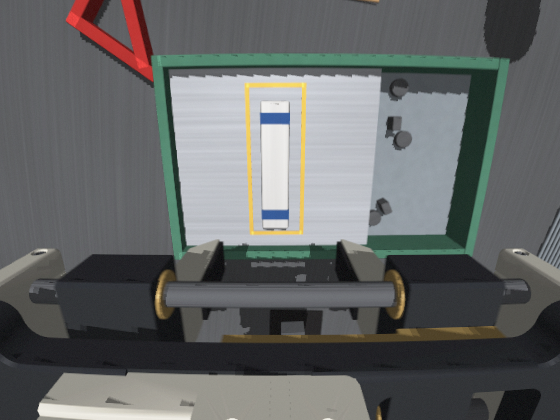

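Wrist view: the bar (261–289, 101–228) is inside the outline (246–305, 84–235). Next is the sleeve.

Call:
drive_tool:
  targets:
    - [0, -3.8, -0.6, 0, 0, 0, -6]
    - [0, -7.6, -1.2, 0, 0, 0, -12]
    - [0, -11.4, -1.8, 0, 0, 0, -18]
    - [0, -15.2, -2.4, 0, 0, 0, -25]
    - [0, -19, -3, 0, 0, 0, -32]

```text
clock: 30.47
eef_pos: [0.5033, -0.1711, 0.1612]
tool_rot: [[-0.646, 0.763, -0.0], [0.763, 0.646, 0.0], [0.0, -0.0, -1.0]]
contact_force: [1.3, 0.9, 1.3]
finger_gap: 0.0917
```

```bash
python3 go.py 500.5 -407.7 160 130
```

```text
clk 30.47 tcp [ 503.3 -171.1  161.2] yaw 130.3 q [ 62.  32. -60. 109.  32.  59.  28.] F [1.3 0.9 1.3] gap 91.7
shift [-17.88 -15.51   0.11] turn [-0.  -0.   0.3]
```

Call:
drive_tool:
  targets:
    - [0, -2.9, -2.5, 0, 0, 0, 0]
    - [0, -5.8, -5, 0, 0, 0, 0]
    - [0, -8.7, -7.5, 0, 0, 0, 0]
    - [0, -11.6, -10, 0, 0, 0, 0]
    - [0, -14.5, -12.5, 0, 0, 0, 0]

```text
clock: 30.88
eef_pos: [0.5004, -0.3626, 0.1608]
tool_rot: [[-0.641, 0.767, -0.001], [0.767, 0.641, 0.001], [0.001, 0.0, -1.0]]
contact_force: [0.9, 0.3, -0.5]
finger_gap: 0.0915
```

Call:
drive_tool:
  targets:
    - [0, -1.5, -1.3, 0, 0, 0, 0]
    - [0, -2.8, -2.4, 0, 0, 0, 0]
    - [0, -2.8, -2.4, 0, 0, 0, 0]
    - [0, -2.8, -2.4, 0, 0, 0, 0]
    - [0, -2.8, -2.4, 0, 0, 0, 0]

```text
clock: 31.3
eef_pos: [0.5009, -0.3959, 0.1611]
tool_rot: [[-0.643, 0.766, -0.0], [0.766, 0.643, 0.002], [0.002, 0.001, -1.0]]
contact_force: [0.2, 0.4, 0.1]
finger_gap: 0.0917
```

```bash
python3 go.py 500.5 -407.7 63 130; python3 -c "
from h import *
snap('top','t15');snap('scene','s15')
p=load('t15')[0]; cv2.imwrite('pics/t15c.png',cv2.resize(p[120:270,125:325],None,fx=4,fy=4,interpolation=2)[:,:,::-1])"; python3 go.py 500.5 -407.7 63 130
```

```text
clk 31.30 tcp [ 500.9 -395.9  161.1] yaw 130.0 q [ 73.  41. -55.  93.  36.  65.  49.] F [0.2 0.4 0.1] gap 91.7
shift [-0.9  -0.8   9.81] turn [ 0.1 -0.1 -0. ]
clk 31.40 tcp [ 501.1 -395.8  161.6] yaw 130.1 q [ 73.  41. -55.  93.  36.  65.  49.] F [ 0.6  0.  -0.1] gap 91.8
shift [-0.87 -0.82  9.86] turn [ 0.  -0.   0.1]
```

View pics/t15c.png

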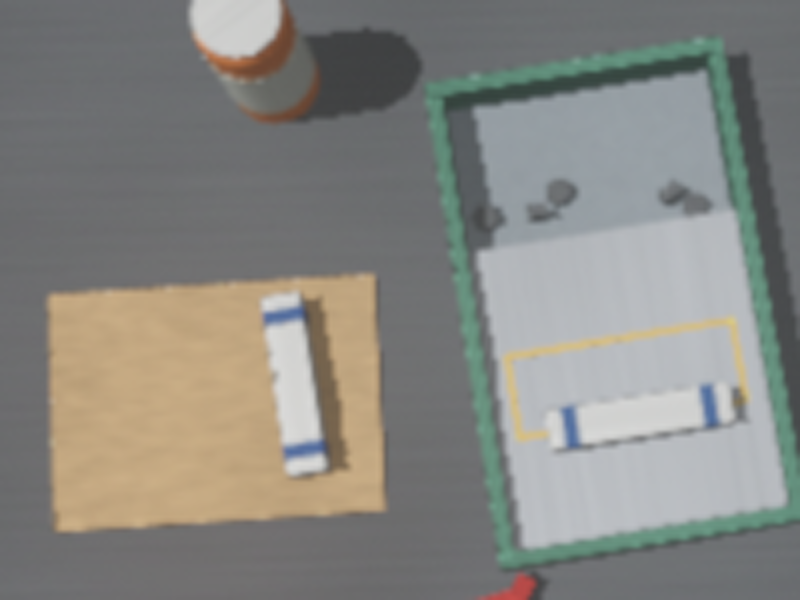

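Top view: the solid bar has been knocked to (642,417) in the crop, straddling the outline's lower line. I'll put it back before turning the sleeve.

```bash
python3 - <<'E'
from meas import *
p,d,c=load('t15'); hsv=cv2.cvtColor(p,cv2.COLOR_RGB2HSV); h,s,v=[hsv[:,:,i].astype(int) for i in range(3)]
b=(h>105)&(h<125)&(s>110); b[:,:245]=0; b[:,325:]=0
P=[]
for m,st,ce in comps(b,5): P.append(ray(c,ce,.055)[0]*1000); print(st,ce,P[-1].round(1))
e=P[1]-P[0]; print((P[0]+P[1])/2,np.hypot(*e[:2]),np.degrees(np.arctan2(e[1],e[0]))%180)
E
python3 go.py 481 70 165 98.1
```

```text
[301 217   2   8   9] [301.66666667 220.33333333] [480.6   1.2  55. ]
[267 223   2   8   8] [267.25 226.5 ] [466.9  89.9  55. ]
[473.76622253  45.5719237   55.        ] 89.77078565932628 98.82114102758372
clk 31.40 tcp [ 501.1 -395.8  161.6] yaw 130.1 q [ 73.  41. -55.  93.  36.  65.  49.] F [ 0.6  0.  -0.1] gap 91.8
shift [36.95 28.44 -0.3 ] turn [ 0. -0. 32.]
```

Call:
drive_tool:
  targets:
    - [0, 3.2, 2.4, 0, 0, 0, 6]
    - [0, 6.4, 4.8, 0, 0, 0, 12]
    - [0, 9.6, 7.2, 0, 0, 0, 18]
    - [0, 12.8, 9.6, 0, 0, 0, 25]
    - [0, 16, 12, 0, 0, 0, 31.3]

```text
clock: 31.82
eef_pos: [0.4894, -0.1953, 0.1617]
tool_rot: [[-0.145, 0.989, 0.0], [0.989, 0.145, -0.0], [-0.0, 0.0, -1.0]]
contact_force: [0.7, -0.4, -0.2]
finger_gap: 0.0918
```

```bash
python3 go.py 474 46 165 98.8
```

```text
clk 31.82 tcp [ 489.4 -195.3  161.7] yaw 98.3 q [ 61.  28. -53. 109.  27.  56.   4.] F [ 0.7 -0.4 -0.2] gap 91.8
shift [24.1   1.98 -0.34] turn [ 0.   0.  -0.5]
```

Call:
drive_tool:
  targets:
    - [0.2, 3.8, 0.4, 0, 0, 0, -0.5]
    - [0.4, 7.6, 0.8, 0, 0, 0, -0.5]
    - [0.4, 11.4, 1.2, 0, 0, 0, -0.5]
    - [0.4, 15.2, 1.6, 0, 0, 0, -0.5]
    - [0.4, 19, 1.9, 0, 0, 0, -0.5]

```text
clock: 32.23
eef_pos: [0.4795, -0.0049, 0.1618]
tool_rot: [[-0.16, 0.987, 0.001], [0.987, 0.16, -0.001], [-0.001, 0.0, -1.0]]
contact_force: [1.0, 0.2, -0.2]
finger_gap: 0.0633
```

Call:
drive_tool:
  targets:
    - [0.4, 1.5, 0, 0, 0, 0, 0]
    - [0.4, 1.5, 0, 0, 0, 0, 0]
    - [0.4, 1.5, 0, 0, 0, 0, 0]
    - [0.4, 1.5, 0, 0, 0, 0, 0]
    - [0.4, 1.5, 0, 0, 0, 0, 0]

```text
clock: 32.65
eef_pos: [0.478, 0.0058, 0.1614]
tool_rot: [[-0.156, 0.988, -0.0], [0.988, 0.156, -0.001], [-0.001, -0.0, -1.0]]
contact_force: [-0.2, -0.6, -0.8]
finger_gap: 0.055
```

```bash
python3 -c "
from h import *
for i in range(2): snap('wrist','w16')"; sed 's/.027)/.055)/; s/.029)/.056)/' bars.py > bars2.py; python3 bars2.py w16; python3 go.py 474 46 100 98.8
```

```text
band 323 [286. 112.] [470.6  90.6]
band 240 [282. 211.] [481.8   0.8]
bar c [476.2  45.7] len 90.4 ang 97.1
white [  230    63   276   185 40149] (array([546.6,  56.8]), array([165.8, 244.5]), np.float32(7.8))
clk 32.75 tcp [478.1   5.7 161.4] yaw 99.0 q [ 44.  24. -57. 116.  25.  54. -18.] F [ 0.4  0.4 -0.1] gap 55.3
shift [4.05 0.22 6.14] turn [-0.   0.   0.2]
```

View pics/w16.png

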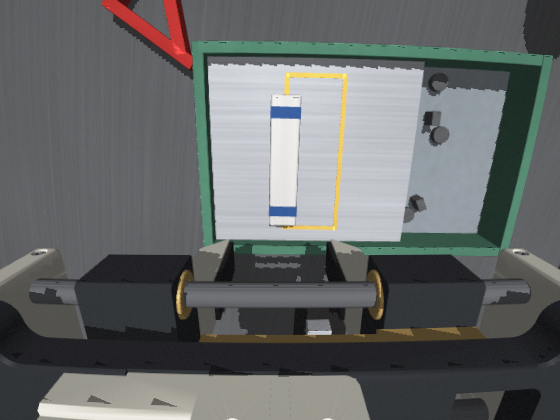

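Wrist view: the bar is at (285,160), left of the outline (287–346). Re-grasping it.

Call:
drive_tool:
  targets:
    - [0.4, 2.5, 0, 0, 0, 0, 0.5]
    - [0.4, 4, 0, 2, 0, 0, 0.8]
    - [0.4, 4, 0.2, 5, 0, 0, 0.8]
    - [0.4, 4, 0.2, 7.5, 0, 0, 0.8]
    - [0.4, 4, 0.2, 9, 0, 0, 0.8]

```text
clock: 33.17
eef_pos: [0.4726, 0.0459, 0.0692]
tool_rot: [[-0.143, 0.99, -0.003], [0.99, 0.143, -0.0], [0.0, -0.003, -1.0]]
contact_force: [0.2, -1.4, 0.1]
finger_gap: 0.055
```

Call:
drive_tool:
  targets:
    - [0.4, 0, 0, 1, 0, 0, 0]
    - [0.4, 0, 0, 1.5, 0, 0, 0]
    - [0.4, 0, 0, 1.5, 0, 0, 0]
    - [0.4, 0, 0, 1.5, 0, 0, 0]
    - [0.4, 0, 0, 1.5, 0, 0, 0]

```text
clock: 33.58
eef_pos: [0.4746, 0.0468, 0.0574]
tool_rot: [[-0.144, 0.99, 0.002], [0.99, 0.144, 0.0], [-0.0, 0.002, -1.0]]
contact_force: [-0.5, 0.2, -0.1]
finger_gap: 0.0551
```

```bash
python3 go.py 475 45.7 37.5 98
```

```text
clk 33.58 tcp [474.6  46.8  57.4] yaw 98.3 q [ 30.  33. -48. 120.  37.  43. -33.] F [-0.5  0.2 -0.1] gap 55.1
shift [-0.11  0.02  1.99] turn [0.1 0.  0.3]
```

Call:
drive_tool:
  targets:
    - [0.4, -0.1, 0, 0.7, 0, 0, 0.2]
    - [0.4, -0.1, 0, 1.3, 0, 0, 0.2]
    - [0.4, -0.1, 0, 1.7, 0, 0, 0.2]
    - [0.4, -0.1, 0, 1.9, 0, 0, 0.2]
    - [1, -0.1, 0, 1.9, 0, 0, 0.2]

```text
clock: 34.0
eef_pos: [0.4734, 0.0458, 0.037]
tool_rot: [[-0.141, 0.99, -0.001], [0.99, 0.141, -0.0], [0.0, -0.001, -1.0]]
contact_force: [0.0, 0.2, -0.5]
finger_gap: 0.0516
```

Call:
drive_tool:
  targets:
    - [1, 0, 0, 0, 0, 0, 0]
    - [1, 0, 0, 0, 0, 0, 0]
    - [1, 0, 0, 0, 0, 0, 0]
    - [1, 0, 0, 0, 0, 0, 0]
    - [1, 0, 0, 0, 0, 0, 0]

```text
clock: 34.42
eef_pos: [0.4747, 0.0461, 0.0378]
tool_rot: [[-0.141, 0.99, 0.002], [0.99, 0.141, 0.001], [0.0, 0.002, -1.0]]
contact_force: [2.3, 0.1, -0.6]
finger_gap: 0.0254
```

Call:
drive_tool:
  targets:
    - [1, 0, 0, 0, 0, 0, 0]
    - [1, 0, 0, -0.5, 0, 0, 0]
    - [1, 0, 0, -1, 0, 0, 0]
    - [1, 0, 0, -1.5, 0, 0, 0]
    - [1, 0, 0, -1.5, 0, 0, 0]

```text
clock: 34.83
eef_pos: [0.4738, 0.0458, 0.0532]
tool_rot: [[-0.141, 0.99, 0.0], [0.99, 0.141, -0.0], [-0.0, 0.0, -1.0]]
contact_force: [0.3, -0.4, -6.3]
finger_gap: 0.0257
```

```bash
python3 go.py 503.5 52.7 52 98.1
```

```text
clk 34.83 tcp [473.8  45.8  53.2] yaw 98.1 q [ 30.  33. -48. 120.  37.  42. -33.] F [ 0.3 -0.4 -6.3] gap 25.7
shift [0.27 3.04 0.12] turn [ 0.  0. -0.]
```

Call:
drive_tool:
  targets:
    - [1, 0.1, 1, 0, 0, 0, 0]
    - [1, 0.2, 2, 0, 0, 0, 0]
    - [1, 0.3, 3, 0, 0, 0, 0]
    - [1, 0.3, 3, 0, 0, 0, 0]
    - [1, 0.3, 3, 0.6, 0, 0, 0]

```text
clock: 35.25
eef_pos: [0.505, 0.0539, 0.0471]
tool_rot: [[-0.141, 0.99, 0.002], [0.99, 0.141, 0.001], [0.001, 0.002, -1.0]]
contact_force: [-0.3, -0.0, -6.3]
finger_gap: 0.0257
```

Call:
drive_tool:
  targets:
    - [1, 0, 0, 0.5, 0, 0, 0]
    - [1, 0, 0, 0.7, 0, 0, 0]
    - [1, 0, 0, 0.8, 0, 0, 0]
    - [1, 0, 0, 0.8, 0, 0, 0]
    - [1, 0, 0, 0.8, 0, 0, 0]

```text
clock: 35.67
eef_pos: [0.503, 0.0531, 0.0384]
tool_rot: [[-0.141, 0.99, -0.0], [0.99, 0.141, 0.0], [0.0, -0.0, -1.0]]
contact_force: [0.3, 0.1, -6.4]
finger_gap: 0.026
```

```bash
python3 go.py 503.5 52.7 37.9 98.1
```

```text
clk 35.67 tcp [503.   53.1  38.4] yaw 98.1 q [ 27.  37. -45. 116.  39.  43. -34.] F [ 0.3  0.1 -6.4] gap 26.0
shift [-0.04  0.05  0.05] turn [-0. -0. -0.]
```

Call:
drive_tool:
  targets:
    - [1, 0, 0, 0.08, 0, 0, 0]
    - [1, 0, 0, 0.08, 0, 0, 0]
    - [0.6, 0, 0, 0.05, 0, 0, 0]
    - [0.4, 0, 0, 0.05, 0, 0, 0]
    - [0.4, 0, 0, 0.05, 0, 0, 0]

```text
clock: 36.08
eef_pos: [0.5041, 0.0533, 0.0387]
tool_rot: [[-0.141, 0.99, 0.002], [0.99, 0.141, 0.0], [-0.0, 0.002, -1.0]]
contact_force: [0.9, 1.0, 0.3]
finger_gap: 0.0409
```

Call:
drive_tool:
  targets:
    - [0.4, 0, 0, 0, 0, 0, 0]
    - [0.4, 0, 0, -1.5, 0, 0, 0]
    - [0.4, 0, 0, -4, 0, 0, 0]
    - [0.4, 0, 0, -8, 0, 0, 0]
    - [0.2, -2, 0, -12, 0, 0, 0]

```text
clock: 36.5
eef_pos: [0.5046, 0.0388, 0.1568]
tool_rot: [[-0.147, 0.989, -0.001], [0.989, 0.147, 0.003], [0.003, -0.0, -1.0]]
contact_force: [1.3, 0.5, 0.5]
finger_gap: 0.0584
```

Call:
drive_tool:
  targets:
    - [0, -4, -0.6, 0, 0, 0, -6]
    - [0, -8, -1.2, 0, 0, 0, -12]
    - [0, -12, -1.8, 0, 0, 0, -18]
    - [0, -16, -2.4, 0, 0, 0, -25]
    - [0, -20, -3, 0, 0, 0, -32]

```text
clock: 36.92
eef_pos: [0.5041, -0.1699, 0.1559]
tool_rot: [[-0.649, 0.761, 0.001], [0.761, 0.649, -0.001], [-0.002, -0.0, -1.0]]
contact_force: [0.6, -0.2, 0.5]
finger_gap: 0.0895
```

```bash
python3 go.py 500.5 -407.7 160 130;  python3 -c "
from h import *
snap('top','t17');p=load('t17')[0]; cv2.imwrite('pics/t17c.png',cv2.resize(p[120:270,125:325],None,fx=4,fy=4,interpolation=2)[:,:,::-1])"
```

```text
clk 36.92 tcp [ 504.1 -169.9  155.9] yaw 130.4 q [ 62.  33. -61. 109.  34.  58.  27.] F [ 0.6 -0.2  0.5] gap 89.5
shift [-17.87 -15.7   -0.38] turn [0.  0.1 0.4]
```

View pics/t17c.png

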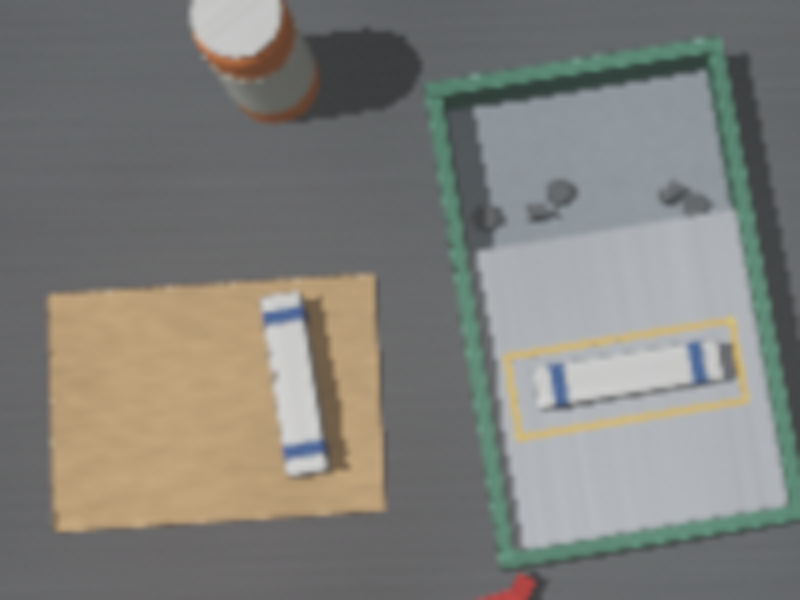

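Top view: the solid bar (535–730, 345–408 in the crop) is inside the outline again, and the hollow bar is on its mat. Back to the sleeve.

Call:
drive_tool:
  targets:
    - [0, -2.9, -2.6, 0, 0, 0, 0]
    - [0, -5.8, -5.2, 0, 0, 0, 0]
    - [0, -8.7, -7.8, 0, 0, 0, 0]
    - [0, -11.6, -10.3, 0, 0, 0, 0]
    - [0, -14, -12.3, 0, 0, 0, 0]

```text
clock: 37.38
eef_pos: [0.4994, -0.3577, 0.1553]
tool_rot: [[-0.641, 0.767, -0.0], [0.767, 0.641, -0.001], [-0.001, -0.001, -1.0]]
contact_force: [0.4, 0.2, 0.5]
finger_gap: 0.0917
```

Call:
drive_tool:
  targets:
    - [0, -2, -1.8, 0, 0, 0, 0]
    - [0, -3.2, -2.8, 0, 0, 0, 0]
    - [0, -3.2, -2.8, 0, 0, 0, 0]
    - [0, -3.2, -2.8, 0, 0, 0, 0]
    - [0, -3.2, -2.8, 0, 0, 0, 0]

```text
clock: 37.8
eef_pos: [0.4999, -0.3946, 0.1554]
tool_rot: [[-0.645, 0.764, 0.0], [0.764, 0.645, 0.001], [0.001, 0.001, -1.0]]
contact_force: [-0.5, 0.5, -1.0]
finger_gap: 0.092
```

```bash
python3 go.py 500.5 -407.7 64 130
```

```text
clk 37.80 tcp [ 499.9 -394.6  155.4] yaw 130.2 q [ 74.  42. -56.  94.  37.  65.  48.] F [-0.5  0.5 -1. ] gap 92.0
shift [-1.05 -0.81  9.14] turn [ 0.1 -0.   0.2]
```

Call:
drive_tool:
  targets:
    - [0, -1, -0.8, 0, 0, 0, 0]
    - [0, -1, -0.8, 2.5, 0, 0, 0]
    - [0, -1, -0.8, 5, 0, 0, 0]
    - [0, -1, -0.8, 7.5, 0, 0, 0]
    - [0, -1, -0.8, 8.2, 0, 0, 0]

```text
clock: 38.22
eef_pos: [0.4978, -0.4079, 0.0697]
tool_rot: [[-0.645, 0.764, -0.004], [0.764, 0.645, 0.003], [0.005, -0.002, -1.0]]
contact_force: [-1.2, -0.0, -0.2]
finger_gap: 0.0917
```

Call:
drive_tool:
  targets:
    - [0, 0, 0, 0.4, 0, 0, 0]
    - [0.3, 0, 0, 0.8, 0, 0, 0]
    - [0.3, 0, 0, 0.8, 0, 0, 0]
    - [0.3, 0, 0, 0.8, 0, 0, 0]
    - [0.3, 0, 0, 0.8, 0, 0, 0]

```text
clock: 38.63
eef_pos: [0.5006, -0.4097, 0.0667]
tool_rot: [[-0.644, 0.765, 0.002], [0.765, 0.644, -0.001], [-0.002, 0.0, -1.0]]
contact_force: [-0.8, 0.5, 0.5]
finger_gap: 0.0697
```

```bash
python3 go.py 500.5 -407.7 64 130
```

```text
clk 38.63 tcp [ 500.6 -409.7   66.7] yaw 130.1 q [ 71.  48. -51.  95.  43.  58.  46.] F [-0.8  0.5  0.5] gap 69.7
shift [0.16 0.13 0.27] turn [0.  0.1 0.1]
```

Call:
drive_tool:
  targets:
    - [1, 0.1, 0.1, 0.2, 0, 0, 0]
    - [1, 0.1, 0.1, 0.2, 0, 0, 0]
    - [1, 0.1, 0.1, 0.2, 0, 0, 0]
    - [1, 0.1, 0.1, 0.2, 0, 0, 0]
    - [1, 0.1, 0.1, 0.2, 0, 0, 0]

```text
clock: 39.05
eef_pos: [0.5005, -0.4074, 0.0636]
tool_rot: [[-0.644, 0.765, 0.001], [0.765, 0.644, 0.0], [-0.0, 0.001, -1.0]]
contact_force: [2.3, 1.3, 1.2]
finger_gap: 0.0474
```

Call:
drive_tool:
  targets:
    - [1, 0, 0, 0, 0, 0, 0]
    - [1, 0, 0, 0, 0, 0, 7]
    - [1, 0, 0, 0, 0, 0, 14]
    - [1, 0, 0, 0, 0, 0, 21]
    - [1, 0, 0, 0, 0, 0, 28]

```text
clock: 39.47
eef_pos: [0.5015, -0.4069, 0.0636]
tool_rot: [[-0.205, 0.979, 0.003], [0.979, 0.205, 0.001], [0.0, 0.003, -1.0]]
contact_force: [4.4, 2.3, -1.7]
finger_gap: 0.0477
```

Call:
drive_tool:
  targets:
    - [1, 0, 0, 0, 0, 0, 7]
    - [1, 0, 0, 0, 0, 0, 14]
    - [1, 0, 0, 0, 0, 0, 21]
    - [1, 0, 0, 0, 0, 0, 28]
    - [1, 0, 0, 0, 0, 0, 35]

```text
clock: 39.88
eef_pos: [0.5027, -0.4071, 0.0636]
tool_rot: [[0.393, 0.92, 0.005], [0.92, -0.393, 0.0], [0.002, 0.005, -1.0]]
contact_force: [9.4, 5.0, -2.5]
finger_gap: 0.0472
```

Call:
drive_tool:
  targets:
    - [1, 0, 0, 0, 0, 0, 7]
    - [1, 0, 0, 0, 0, 0, 14]
    - [1, 0, 0, 0, 0, 0, 21]
    - [1, 0, 0, 0, 0, 0, 28]
    - [1, 0, 0, 0, 0, 0, 35]

```text
clock: 40.3
eef_pos: [0.5038, -0.4079, 0.0637]
tool_rot: [[0.849, 0.528, 0.007], [0.528, -0.849, -0.001], [0.005, 0.005, -1.0]]
contact_force: [10.9, -1.9, -8.9]
finger_gap: 0.0474
```

```bash
python3 go.py 500.5 -407.7 64 130
```

```text
clk 40.30 tcp [ 503.8 -407.9   63.7] yaw 31.8 q [ 58.  41. -30.  96.  25.  50. -40.] F [10.9 -1.9 -8.9] gap 47.4
shift [-0.27 -0.19 -0.03] turn [  0.5   0.  -98.2]
```

Call:
drive_tool:
  targets:
    - [1, 0, 0, 0, 0, 0, 7]
    - [1, 0, 0, 0, 0, 0, 14]
    - [1, 0, 0, 0, 0, 0, 21]
    - [1, 0, 0, 0, 0, 0, 28]
    - [1, 0, 0, 0, 0, 0, 35]

```text
clock: 40.72
eef_pos: [0.504, -0.4093, 0.0638]
tool_rot: [[0.998, -0.056, 0.008], [-0.055, -0.998, -0.003], [0.008, 0.003, -1.0]]
contact_force: [10.7, -6.6, -9.2]
finger_gap: 0.0473
```

Call:
drive_tool:
  targets:
    - [1, 0, 0, 0, 0, 0, 7]
    - [1, 0, 0, 0, 0, 0, 14]
    - [1, 0, 0, 0, 0, 0, 21]
    - [1, 0, 0, 0, 0, 0, 28]
    - [1, 0, 0, 0, 0, 0, 35]

```text
clock: 41.13
eef_pos: [0.5035, -0.4104, 0.0638]
tool_rot: [[0.786, -0.619, 0.007], [-0.619, -0.786, -0.005], [0.009, -0.001, -1.0]]
contact_force: [10.2, -6.3, -9.3]
finger_gap: 0.0475
```

Call:
drive_tool:
  targets:
    - [1, 0, 0, 0, 0, 0, 6]
    - [1, 0, 0, 0, 0, 0, 12]
    - [1, 0, 0, 0, 0, 0, 12]
    - [1, 0, 0, 0, 0, 0, 12]
    - [1, 0, 0, 0, 0, 0, 12]

```text
clock: 41.55
eef_pos: [0.5032, -0.4107, 0.0638]
tool_rot: [[0.644, -0.765, 0.007], [-0.765, -0.644, -0.005], [0.008, -0.002, -1.0]]
contact_force: [9.5, -6.2, -10.2]
finger_gap: 0.0473
```

```bash
python3 go.py 500.5 -407.7 64 130
```

```text
clk 41.55 tcp [ 503.2 -410.7   63.8] yaw -49.9 q [  45.   37.  -11.   96.    9.   47. -110.] F [  9.5  -6.2 -10.2] gap 47.3
shift [-0.4   0.01 -0.03] turn [   0.7   -0.2 -179.9]
```

Turned 180°. Opening slowly, then lifting to look.

Call:
drive_tool:
  targets:
    - [0, 0, 0, 0, 0, 0, 0]
    - [0, 0, 0, 0, 0, 0, 0]
    - [0, 0, 0, 0, 0, 0, 0]
    - [0, 0, 0, 0, 0, 0, 0]
    - [0, 0, 0, -0.5, 0, 0, 0]

```text
clock: 41.97
eef_pos: [0.4987, -0.4072, 0.0674]
tool_rot: [[0.644, -0.765, -0.002], [-0.765, -0.644, 0.002], [-0.003, 0.001, -1.0]]
contact_force: [-0.4, 0.5, -0.9]
finger_gap: 0.0763
```

Call:
drive_tool:
  targets:
    - [0, 0, 0, -3, 0, 0, 0]
    - [0, 0, 0, -6, 0, 0, 0]
    - [0, 0, 0, -9, 0, 0, 0]
    - [0, 0, 0, -12, 0, 0, 0]
    - [0, 0, 0, -14, 0, 0, 0]

```text
clock: 42.38
eef_pos: [0.5006, -0.4085, 0.2122]
tool_rot: [[0.644, -0.765, 0.003], [-0.765, -0.644, -0.002], [0.004, -0.001, -1.0]]
contact_force: [0.1, -0.0, 0.5]
finger_gap: 0.092
```

```bash
python3 -c "
from h import *
snap('wrist','w18');snap('wrist','w18')"
```

```text
(no output)
```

View pics/w18.png

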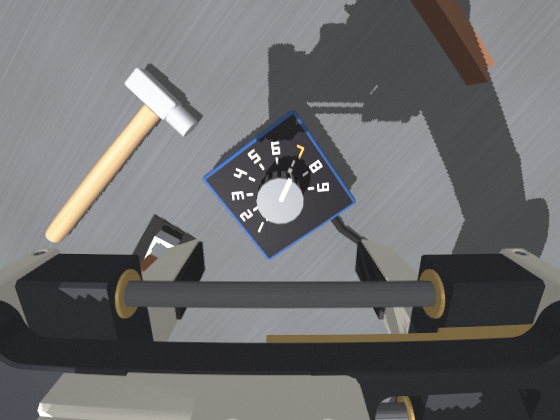

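Wrist view: the line (281,200→291,178) points at the orange 7 (299,152). Final overview next.

```bash
python3 -c "
from h import *
snap('top','t19'); snap('scene','s19'); p=load('t19')[0]; cv2.imwrite('pics/t19c.png',cv2.resize(p[100:300,125:415],None,fx=2.7,fy=2.7,interpolation=2)[:,:,::-1])
p=load('w18')[0]; cv2.imwrite('pics/w18c.png',cv2.resize(p[100:265,195:365],None,fx=3.5,fy=3.5,interpolation=2)[:,:,::-1])
p=load('s19')[0]; cv2.imwrite('pics/s19c.png',cv2.resize(p[110:310,110:380],None,fx=2.9,fy=2.9,interpolation=2)[:,:,::-1])"
```

```text
(no output)
```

View pics/t19c.png

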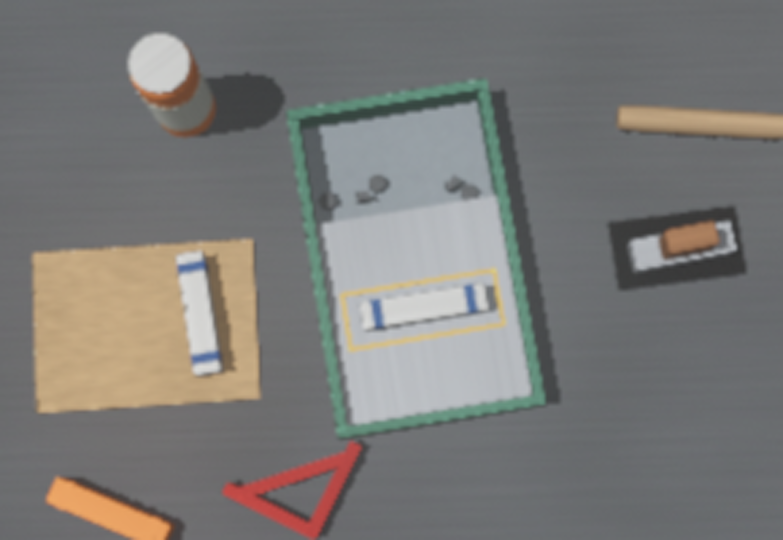

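View pics/w18c.png

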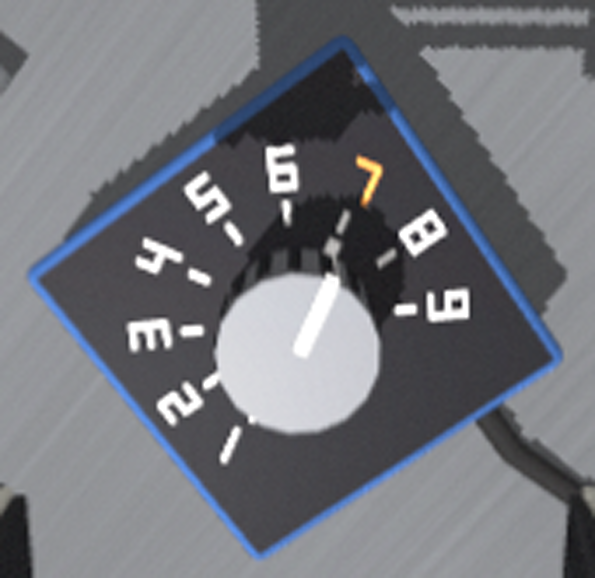

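View pics/s19c.png

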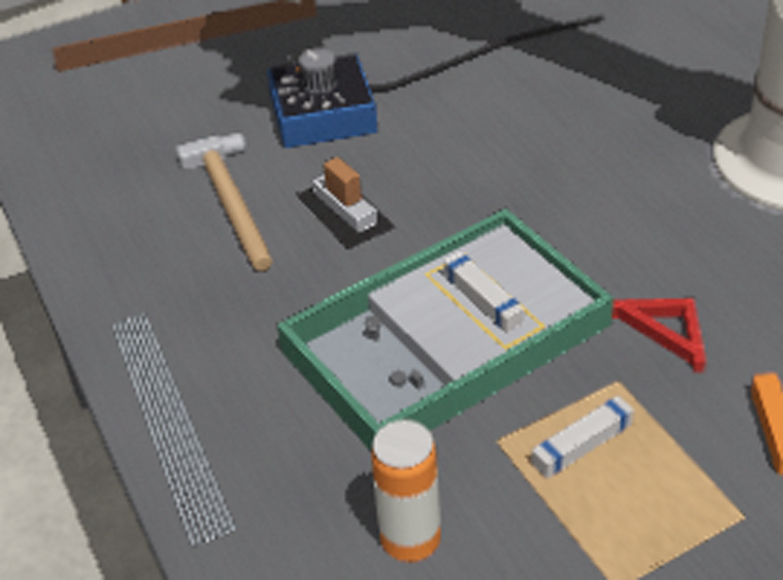

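All views agree: the line sits on 7's tick, the plate holds only the solid bar inside the outline, and the scraper stands on its rest. The bystanders are unmoved. Handing in.

```bash
python3 -c "
from h import *
print(workorder.finish_job(), manip.sense()['clock'])"
```

```text
the job is handed in; nothing more can be done
the job is handed in; nothing more can be done
```

The whole job was done in the order asked and handed in at about 42.6 s. Nothing in the final top, scene and wrist pictures contradicted that.

- **Sleeve to 1:** I turned it from 6 down to its stop at 1. The picture showed the line on 1.
- **Slugs:** Five slugs were on the plate, and two scraper passes pushed all five into the tray. The scraper stands back on its rest.
- **Bars:** The bar nearer the plate read 1.9 N, so it is the hollow one and went back on the mat. The other read about 6.2 N, so it is the solid one, and I laid it inside the yellow outline.
- **Bar knocked aside:** A check before the last sleeve turn showed the solid bar had been knocked about 3 cm out of place. I laid it back inside the outline and checked again before turning the sleeve.
- **Sleeve to 7:** I turned it up 180°, and after release the line sits on 7's tick.

In the last pictures only the solid bar is on the plate, inside the outline and lengthwise along it. The hollow bar is on its mat, and the spray can, hammer and square look unmoved.

My two camera views of the outline's centre differed by about 3 mm. I placed the bar between the two readings, well inside the margin of more than 10 mm.

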